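Clear up after a glaze test: tiles on the swivel hook, cups in one stack

TASK

Clear up after the glaze test. First turn the swivel hook so that its arm faces the front, right over the long toe of its stand, and then hang every test tile from the rack on it by the hole, leaving the hook facing the front. Nest all the loose grey cups, upright and fully home, into one stack in the cup that stands in the cork ring (before or after the tiles, as you like), and leave the brass nozzle and the tape roll where they are.

Things in the scene. Friction and masses are not known exactly. Their poses are not given: they have to be found in the camera images.
- stand: Fixed stand of the swivel hook: dark steel round foot 110 mm across and 12 mm high, slim post (22 mm) on its middle. Origin under the middle of the foot, on the post's axis; z up. A narrow dark steel toe (22 mm wide, 8 mm high) lies on the worktop and reaches to 135 mm from the axis along the stand's own -x: that is the stand's front.
- hook (a joint): The swivel hook's angle about the vertical post axis, rad. 0: the hook's arm lies right over the toe, facing the front. Positive: turned clockwise seen from above. Runs from -1.0 to 2.6 without a catch; stays where it is left (friction 0.25 N m, some 3 N of sideways push at 80 mm from the axis).
- hook_axis (a point): Point on the post axis at the height of the middle of the hook's arm, 160 mm above the worktop; turns with the hook: its own -x runs along the arm, z up. The hub round it is 34 mm across and reaches 17 mm above this point.
- hook_tip (a point): Free end of the hook's arm: a plain round steel bar, 8 mm thick, level from the hub to 95 mm from the axis, then rising to its end 125 mm from the axis and 14 mm above the level part.
- rack: Fixed light wooden rack, 168 x 74 x 26 mm, with three slots across it, 12 mm wide and 20 mm deep, their middles at -45, 0 and +45 mm along its own x. Origin under its centre.
- holder: Fixed cork ring on the worktop, 74 mm outside, 53 mm inside, 24 mm high, round the foot of the cup that is the bottom of the stack. Origin under its centre.
- base_cup: Grey cup that stands in the cork ring; same shape as the other cups. Origin: centre of its underside, z up (standing on the worktop).
- tile1: Fired clay test tile, flat, 60 mm wide (own y), 100 mm tall (own z), 8 mm thick (own x), 0.1 kg, with one round 26 mm hole. It stands upright in a slot of the rack, its underside 6 mm above the worktop. Origin: middle of its lower edge. It may be absent.
- tile1_hole (a point): Centre of the hole of tile1: on its middle line, 74 mm above its lower edge, 26 mm below its upper edge.
- tile2: Fired clay test tile, flat, 60 mm wide (own y), 100 mm tall (own z), 8 mm thick (own x), 0.1 kg, with one round 26 mm hole. It stands upright in a slot of the rack, its underside 6 mm above the worktop. Origin: middle of its lower edge. It may be absent.
- tile2_hole (a point): Centre of the hole of tile2: on its middle line, 74 mm above its lower edge, 26 mm below its upper edge.
- tile3: Fired clay test tile, flat, 60 mm wide (own y), 100 mm tall (own z), 8 mm thick (own x), 0.1 kg, with one round 26 mm hole. It stands upright in a slot of the rack, its underside 6 mm above the worktop. Origin: middle of its lower edge. It may be absent.
- tile3_hole (a point): Centre of the hole of tile3: on its middle line, 74 mm above its lower edge, 26 mm below its upper edge.
- cup1: Grey open cup, stands upright on the worktop: tapered lower part, 38 mm across at the bottom and 56 mm at 38 mm height, then a step out to a straight collar, 66 mm across, from 38 to 60 mm (the rim). Walls 2.5 mm, weighted foot. Nested, its step sits on the rim below, 22 mm higher than that cup; only its collar shows. 0.08 kg. Origin: centre of its underside. It may be absent.
- cup2: Grey open cup, stands upright on the worktop: tapered lower part, 38 mm across at the bottom and 56 mm at 38 mm height, then a step out to a straight collar, 66 mm across, from 38 to 60 mm (the rim). Walls 2.5 mm, weighted foot. Nested, its step sits on the rim below, 22 mm higher than that cup; only its collar shows. 0.08 kg. Origin: centre of its underside. It may be absent.
- cup3: Grey open cup, stands upright on the worktop: tapered lower part, 38 mm across at the bottom and 56 mm at 38 mm height, then a step out to a straight collar, 66 mm across, from 38 to 60 mm (the rim). Walls 2.5 mm, weighted foot. Nested, its step sits on the rim below, 22 mm higher than that cup; only its collar shows. 0.08 kg. Origin: centre of its underside. It may be absent.
- cup4: Grey open cup, stands upright on the worktop: tapered lower part, 38 mm across at the bottom and 56 mm at 38 mm height, then a step out to a straight collar, 66 mm across, from 38 to 60 mm (the rim). Walls 2.5 mm, weighted foot. Nested, its step sits on the rim below, 22 mm higher than that cup; only its collar shows. 0.08 kg. Origin: centre of its underside. It may be absent.
- nozzle: Bystander: brass nozzle, 30 x 34 x 44 mm, standing among the cups. Origin under its centre.
- tape_roll: Bystander: roll of masking tape, 96 mm across, 25 mm high, lying flat. Origin under its centre.
- big_arm (a point): Marker on the big idle white robot arm that stands fixed at the back left, an obstacle: it fills about x 0.56 to 0.93, y 0.32 to 0.50 m from 0.10 m above the worktop up to 0.95 m, and its forearm and hoses hang over x > 0.68 higher than 0.5 m. Do not swing across it.

How it is judged (in metres and radians):
On the way:
1. the hook faces the front (within 0.25 rad of the toe) while no tile hangs on it yet (value of joint hook between -0.25 and 0.25 rad and distance between each of tile1_hole, tile2_hole, tile3_hole and hook_axis above 0.15 m), for 0.2 s.
At the end, for the whole second after the job is handed in: Hook within 0.25 rad of the front, its arm through the hole of every tile present; every cup present in one upright stack (0.12 rad) on the base cup, within 12 mm of the cork ring's axis, each 15 to 28 mm above the cup below (22: fully home); all at rest (value of joint hook between -0.25 and 0.25 rad and x of tile1_hole in the frame of hook_axis between -0.122 and -0.012 m and y of tile1_hole in the frame of hook_axis between -0.014 and 0.014 m and z of tile1_hole in the frame of hook_axis between -0.018 and 0.01 m and linear speed of each of tile1, tile2, tile3, cup1, cup2, cup3, cup4 below 0.03 m/s and x of tile2_hole in the frame of hook_axis between -0.122 and -0.012 m and y of tile2_hole in the frame of hook_axis between -0.014 and 0.014 m and z of tile2_hole in the frame of hook_axis between -0.018 and 0.01 m and x of tile3_hole in the frame of hook_axis between -0.122 and -0.012 m and y of tile3_hole in the frame of hook_axis between -0.014 and 0.014 m and z of tile3_hole in the frame of hook_axis between -0.018 and 0.01 m and horizontal distance between each of cup1, cup2, cup3, cup4 and holder below 0.012 m and angle between each of cup1, cup2, cup3, cup4, base_cup's own z axis and vertical below 0.12 rad and (z of cup1 in the frame of base_cup between 0.015 and 0.028 m or z of cup1 in the frame of cup2 between 0.015 and 0.028 m or z of cup1 in the frame of cup3 between 0.015 and 0.028 m or z of cup1 in the frame of cup4 between 0.015 and 0.028 m) and (z of cup2 in the frame of base_cup between 0.015 and 0.028 m or z of cup2 in the frame of cup1 between 0.015 and 0.028 m or z of cup2 in the frame of cup3 between 0.015 and 0.028 m or z of cup2 in the frame of cup4 between 0.015 and 0.028 m) and (z of cup3 in the frame of base_cup between 0.015 and 0.028 m or z of cup3 in the frame of cup1 between 0.015 and 0.028 m or z of cup3 in the frame of cup2 between 0.015 and 0.028 m or z of cup3 in the frame of cup4 between 0.015 and 0.028 m) and (z of cup4 in the frame of base_cup between 0.015 and 0.028 m or z of cup4 in the frame of cup1 between 0.015 and 0.028 m or z of cup4 in the frame of cup2 between 0.015 and 0.028 m or z of cup4 in the frame of cup3 between 0.015 and 0.028 m) and horizontal distance between base_cup and holder below 0.01 m); the robot touches nothing.
It fails at once if the brass nozzle is shoved more than 80 mm (distance of nozzle from where it was at the start of the episode above 0.08 m).
It fails at once if the tape roll is shoved more than 80 mm (distance of tape_roll from where it was at the start of the episode above 0.08 m).
Of tile1, tile2, tile3 only 2 to 3 are there at a start; the rules pass over those that are not, and their reading is None.
Of cup1, cup2, cup3, cup4 only 3 to 4 are there at a start; the rules pass over those that are not, and their reading is None.
At some moment in a run one of cup1, cup2, cup3, cup4 may be knocked a few centimetres aside while the robot is not near it.
It also fails if it takes over 210 s, if anything falls off the work surface, if the arm or the gripper's body presses on something with over 40 N, if the wrist force passes 120 N, or if a joint passes its speed limit or range.

ROBOT

A 6-joint arm with a two-finger parallel gripper is mounted at the origin on a cart in front of the work surface, level with it; the furniture and walls round the work are solid. World frame = base frame: x ahead of the robot, y to its left, z up, the work surface at z = 0. Lengths are in mm, angles in rad, forces in N, time in s.
With the tool pointing down it reaches from about 275 to 1000 mm from the base axis. Payload 8.4 kg.
Tool frame: the origin (TCP) lies midway between the tips of the shut fingers; the grasp point (between the pads) lies 19 mm behind it; z points along the fingers, y is the line along which they close (so a half turn about z gives the same grasp; the last joint's range is limited). The gripper opens to 85 mm and grips with 20 to 120 N. Pads are 22 mm wide; open, the fingers measure 114 mm over their backs; the gripper's body (76 mm by 85 mm) begins 54 mm behind the grasp point. The pads swing forward as they close: fully open they stand 13 mm farther back than shut.
Start: joints at [-1.19, 0.353, 1.633, -0, 1.155, -0.002], TCP at [233.448, -579.767, 231.281] pointing down, gripper open.
Joint ranges: [-2.63, 2.63], [-0.92, 2.1], [0.06, 2.66], [-1.3, 4.44], [0, 2.69], [-3.02, 3.02]. Speed limits (rad/s): [2.22, 2.22, 2.79, 3.14, 3.14, 3.14].

INTERFACE

Orientations are given as [roll, pitch, yaw] about the fixed x, y, z axes, in that order (R = Rz(yaw) Ry(pitch) Rx(roll)).
In Python, from rig import telemetry, optics, r gives the robot as it stands.
- The arm moves only by the tool play_rows, never from a script. Its arguments are lists of equal length, an entry for each row: "dp": the shift along the tool's x, y, z in units of 40 mm (1.0 is 40 mm), a list of three; "rot": the turn, a rotation vector about the tool's x, y, z in units of 6 degrees (1.0 is 6 degrees), a list of three. In form: {"dp": [[tx, ty, tz], ...], "rot": [[ax, ay, az], ...]}. A call has 1 to 5 rows; each row is the pose to reach, as a shift and turn from the pose commanded when the call began, along the tool's axes at that moment; what a row does not reach only later rows make up. A row lasts 1/12 s, in which the tool goes at most 41.7 mm and 7.16 degrees, less where a joint would pass 70% of its speed; a pose out of reach is approached as far as the arm can. A call with a gripper value outside its range is refused whole. "fingers" is the opening, from 0 (shut) to 1 (fully open), set as the call begins (left out, the last holds). The fingers move at their own pace and stop on an object; "grip_force" is the grip in N (left out, the last holds). Time passes only in rows, so rows that repeat a pose let the fingers close. It gives the time, the measured TCP pose, the force, the opening and the grip force at its end, in the units of the state.
- telemetry.sense(): the state, without advancing time (a new reading comes with each control period).
- optics.grab_frame(name): name is "scene" or "top" or "wrist"; returns a dict with "color" (384x512x3 uint8, red, green, blue), "mtx" (3x3 intrinsics, pixels), "D" ([k1, k2, p1, p2, k3] as OpenCV has them; the pictures are not rectified), "R" (3x3) and "t" (3): a world point X has camera coordinates R X + t; the wrist camera has in their place "mount" (4x4, takes a point from camera to tool coordinates, whose origin is the TCP and whose axes are the flange's). Camera axes: x right, y down, z forward; pixel columns grow to the right and rows downward; lengths in mm; the calibration is good to about 2 mm. A picture is of the moment at which its call begins: read the wrist's pose just before it. There is no depth.
- r.sign_off(): hands the job in; it is judged then, once.
The state is a dict: "clock": time; "qpos": joint angles; "qvel": joint speeds; "joint_efforts": joint torques, N m; "eef_pos": TCP position; "tcp_rot": TCP orientation; "contact_force": force on the tool from outside, world axes, zero at the start; "wrist_torque": the same for the moment, N m; "opening": opening from 0.0 (shut) to 1.0 (fully open); "grasp_force": force on a finger pad.
Only numpy, scipy, OpenCV 4.12 (cv2) and the standard library are available. Lean on these libraries where they do the work, as an engineer would, in place of code of your own. Each camera call takes 0.05 s, during which the arm holds its last target. There are 200 camera calls.

## Working session

There is one attempt and no reset: what is moved stays moved. The work goes in short steps, Python scripts to look and compute and a tool call to move; the robot and the scene stay as the last step left them, time stands still between calls to the robot, and variables do not carry over. Pictures are saved under pics/ and viewed, at most 14 in all, crops included, and the job is handed in when it is done.

Besides the shell and the picture viewer there is one more tool, called after "Request:" in YAML: its name, and indented under it one key for each argument. play_rows: Moves the arm, as the interface text tells. Its arguments: {"type":"object","properties":{"dp":{"type":"array"},"rot":{"type":"array"},"fingers":{"type":"number"},"grip_force":{"type":"number"}},"required":["dp","rot"]}

```bash
mkdir -p pics; ls; python3 - <<'E'
from rig import telemetry, optics, r
import cv2,json
s=telemetry.sense(); print({k:s[k] for k in ('clock','eef_pos','tcp_rot','opening')})
for n in ('scene','top'):
    f=optics.grab_frame(n)
    cv2.imwrite(f'pics/{n}0.png',cv2.resize(f['color'][:,:,::-1],(800,600),interpolation=cv2.INTER_CUBIC))
    cv2.imwrite(f'pics/{n}0raw.png',f['color'][:,:,::-1])
    print(n,f['mtx'],f['D'],f['R'],f['t'])
f=optics.grab_frame('wrist'); print(f['mtx'],f['D'],f['mount'])
E
```

```text
pics
{'clock': 0.0, 'eef_pos': array([ 233.26385567, -579.31432319,  230.53707857]), 'tcp_rot': array([-3.14014194e+00,  1.73782434e-05,  3.82825206e-01]), 'opening': 0.9997161000657028}
scene [[377.99228252   0.         259.99340229]
 [  0.         377.99228252 197.0059346 ]
 [  0.           0.           1.        ]] [-0.06262046  0.          0.          0.          0.        ] [[-0.69016814 -0.72328109 -0.02307398]
 [-0.40681118  0.41416221 -0.81423235]
 [ 0.59847523 -0.55257048 -0.5800804 ]] [ 386.33176723  370.66241402 1102.91889373]
top [[373.53958182   0.         251.92740213]
 [  0.         373.53958182 188.98046149]
 [  0.           0.           1.        ]] [0.01575319 0.         0.         0.         0.        ] [[-0.00648315 -0.99978227 -0.01983399]
 [-0.98896765  0.00934585 -0.14783656]
 [ 0.14798973  0.01865673 -0.98881291]] [  -2.58308764  560.97689778 1260.8760201 ]
[[295.69487209   0.         253.20814377]
 [  0.         295.69487209 194.67960935]
 [  0.           0.           1.        ]] [-0.03964961  0.          0.          0.          0.        ] [[-7.31537318e-04 -9.57506405e-01 -2.88411075e-01  7.41628918e+01]
 [ 9.99999565e-01 -8.67112341e-04  3.42319103e-04  4.95633389e-01]
 [-5.77857536e-04 -2.88410700e-01  9.57506624e-01 -1.42215796e+02]
 [ 0.00000000e+00  0.00000000e+00  0.00000000e+00  1.00000000e+00]]
```

View pics/scene0.png

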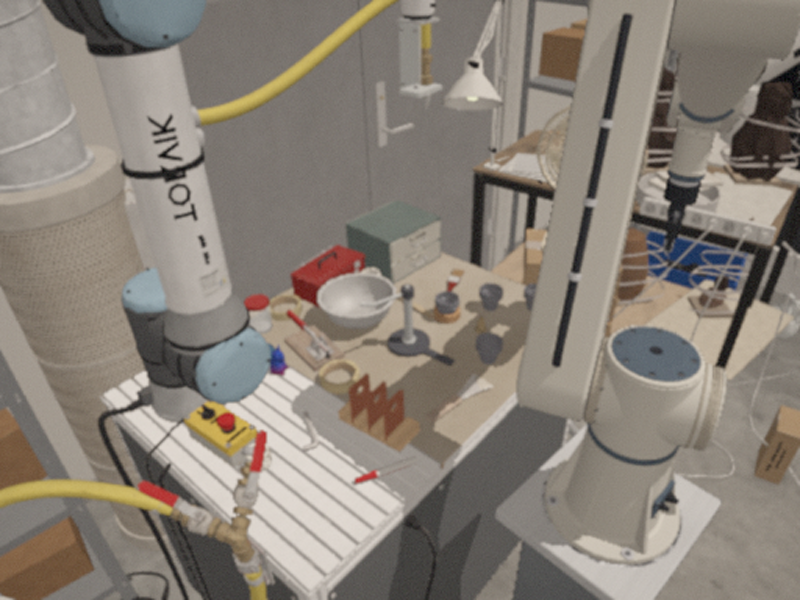

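View pics/top0.png

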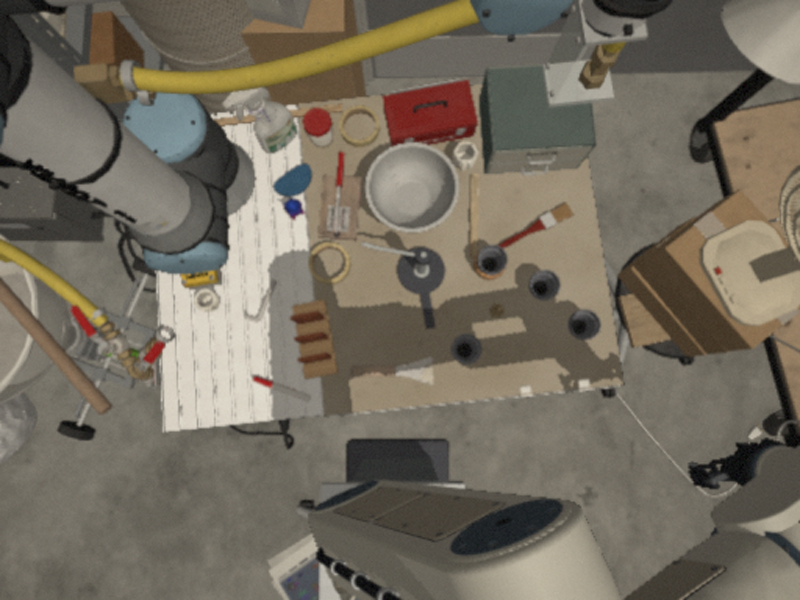

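The scene view shows the hook stand, a rack with three tiles, and the cups. In the top view the base cup is at about (490,260), with loose cups at (543,286), (583,324) and (466,348). The post is near (420,265), the toe points to (430,325), and the rack is near (315,340). Next I'll enlarge the top picture.

```bash
cat > h.py <<'E'
from rig import telemetry, optics, r
import cv2, numpy as np
from scipy.spatial.transform import Rotation as Ro
def pose(s=None):
    s=s or telemetry.sense()
    return Ro.from_euler('xyz',s['tcp_rot']).as_matrix(), np.array(s['eef_pos'])
def cam(name):
    R,p=pose(); f=optics.grab_frame(name)
    if name=='wrist':
        M=np.array(f['mount']); Rc=R@M[:3,:3]; c=R@M[:3,3]+p
        f['R']=Rc.T; f['t']=-Rc.T@c
    return f
def world(f,uv,z):
    "pixels -> world on plane z"
    n=cv2.undistortPoints(np.float64(uv).reshape(-1,1,2),f['mtx'],f['D']).reshape(-1,2)
    z=np.broadcast_to(z,len(n)); c=-f['R'].T@f['t']
    d=np.c_[n,np.ones(len(n))]@f['R']
    return c+d*((z-c[2])/d[:,2])[:,None]
def proj(f,X):
    return cv2.projectPoints(np.float64(X).reshape(-1,1,3),cv2.Rodrigues(f['R'])[0],np.float64(f['t']),f['mtx'],f['D'])[0].reshape(-1,2)
def save(f,name,box=None,s=None):
    im=f['color'][:,:,::-1]
    if box: im=im[box[1]:box[3],box[0]:box[2]]
    s=s or min(800/im.shape[1],600/im.shape[0])
    cv2.imwrite('pics/'+name,cv2.resize(im,None,fx=s,fy=s,interpolation=cv2.INTER_CUBIC)); print(name,'scale',s)
def move(target,rpy=None):
    "dp (40mm units) and rotvec(6deg) in present tool axes to a world target"
    R,p=pose(); d=R.T@(np.array(target)-p)/40
    print('dp',d.round(3), 'rot', (Ro.from_matrix(R.T@Ro.from_euler('xyz',rpy).as_matrix()).as_rotvec(degrees=True)/6).round(3) if rpy is not None else '')
E
python3 - <<'E'
from h import *
f=cam('top'); save(f,'top1.png',(180,140,400,260))
k=512/800
pts={'base':(490,260,65),'cA':(543,286,60),'cB':(583,324,60),'cC':(466,348,60),'post':(422,256,177),'toeend':(430,327,8),'tip':(363,244,172),'rackC':(315,340,26)}
for n,(u,v,z) in pts.items(): print(n,world(f,[(u*k,v*k)],z).round())
E
```

```text
top1.png scale 3.6363636363636362
base [[ 634. -220.   65.]]
cA [[ 576. -335.   60.]]
cB [[ 491. -417.   60.]]
cC [[ 441. -163.   60.]]
post [[620. -67. 177.]]
toeend [[492. -88.   8.]]
tip [[648.  52. 172.]]
rackC [[464. 170.  26.]]
```

View pics/top1.png

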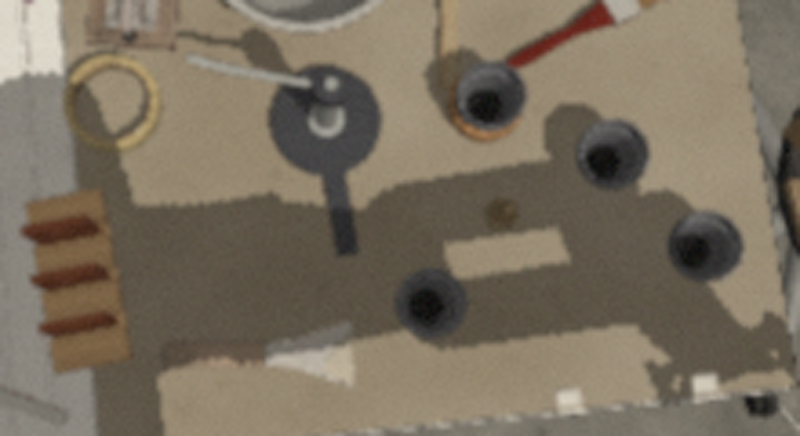

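The enlarged crop shows these, in crop pixels:
- **Cups:** base cup rim at (490,95), loose cups at A (613,153), B (706,245) and C (431,304). That makes three loose cups.
- **Hook:** hub (330,83), foot (325,120), toe end (346,250). The arm points left, with its tip at (190,60).
- **Rack and bystanders:** three tiles in the rack, nozzle at (502,213), tape roll at (112,100).

```bash
python3 - <<'E'
from h import *
f=cam('top')
P={'base':(490,95,60),'A':(613,153,60),'B':(706,245,60),'C':(431,304,60),'hub':(330,83,177),'foot':(325,120,12),'toe':(346,252,8),'tip':(190,60,174),'noz':(502,208,44),
'rk1':(25,203,26),'rk2':(102,190,26),'rk3':(130,355,26),'rk4':(57,370,26),
't1a':(25,232,106),'t1b':(85,222,106),'t2a':(34,280,106),'t2b':(95,270,106),'t3a':(42,328,106),'t3b':(103,317,106)}
for n,(x,y,z) in P.items(): print(n,world(f,[(180+x/3.6364,140+y/3.6364)],z)[0,:2].round(1))
h=world(f,[(180+330/3.6364,140+83/3.6364)],177)[0]
print(proj(f,[[h[0],h[1],0]]))
E
```

```text
base [ 636. -225.]
A [ 579.  -338.7]
B [ 491.3 -420.7]
C [ 438.4 -164.2]
hub [623.4 -69.4]
foot [622.7 -69.5]
toe [492.4 -88.3]
tip [645.9  52.2]
noz [ 529.7 -235.4]
rk1 [541.  223.1]
rk2 [553.1 148.3]
rk3 [393.9 119.8]
rk4 [380.3 189.4]
t1a [503.8 207. ]
t1b [512.5 152.5]
t2a [460.2 198. ]
t2b [468.8 142.8]
t3a [417.  189.9]
t3b [426.4 135.1]
[[269.28148385 173.44326387]]
```

```bash
python3 - <<'E'
from h import *
D=np.deg2rad
move([638.5,14,250],[np.pi,0,D(79.5)])
print(pose())
E
```

```text
dp [14.938 -9.983 -0.47 ] rot [-5.000e-03 -3.000e-03 -9.595e+00]
(array([[ 9.27626593e-01,  3.73508841e-01, -2.24861323e-04],
       [ 3.73508908e-01, -9.27626408e-01,  5.84986363e-04],
       [ 9.91027691e-06, -6.26636614e-04, -9.99999804e-01]]), array([ 233.36457434, -579.57919498,  230.95840862]))
```

Request:
play_rows:
  dp:
    - [0.83,-0.555,-0.1]
    - [1.66,-1.11,-0.2]
    - [2.49,-1.665,-0.3]
    - [3.32,-2.22,-0.4]
    - [4.15,-2.775,-0.5]
  rot:
    - [0,0,0]
    - [0,0,0]
    - [0,0,0]
    - [0,0,0]
    - [0,0,0]
  fingers: 0.3

```text
clock: 0.67
eef_pos: [346.5, -413.2, 251.4]
tcp_rot: [3.142, -0.0, 0.382]
contact_force: [1.1, -0.9, -0.3]
opening: 0.311
grasp_force: 0.0
```

Request:
play_rows:
  dp:
    - [0.83,-0.555,0]
    - [1.66,-1.11,0]
    - [2.49,-1.665,0]
    - [3.32,-2.22,0]
    - [4.15,-2.775,0]
  rot:
    - [0,0,0]
    - [0,0,0]
    - [0,0,0]
    - [0,0,0]
    - [0,0,0]

```text
clock: 1.08
eef_pos: [459.2, -248.1, 251.5]
tcp_rot: [3.141, -0.0, 0.383]
contact_force: [0.6, -1.0, -0.2]
opening: 0.297
grasp_force: 0.0
```

Request:
play_rows:
  dp:
    - [0.83,-0.555,0]
    - [1.66,-1.11,0]
    - [2.49,-1.665,0]
    - [3.32,-2.22,0]
    - [4.15,-2.775,0]
  rot:
    - [0,0,-1]
    - [0,0,-2]
    - [0,0,-3]
    - [0,0,-4]
    - [0,0,-5]

```text
clock: 1.5
eef_pos: [571.8, -82.9, 251.4]
tcp_rot: [3.141, -0.0, 0.912]
contact_force: [0.6, -0.4, 0.6]
opening: 0.301
grasp_force: 0.0
```

```bash
python3 - <<'E'
from h import *
D=np.deg2rad
move([638.5,14,250],[np.pi,0,D(79.5)])
f=cam('wrist'); save(f,'w1.png'); print(pose()[1], telemetry.sense()['clock'],telemetry.sense()['opening'])
print(proj(f,[[623,-69.4,160],[646,52,174],[638.5,14,160]])*800/512)
E
```

```text
dp [ 2.937 -0.166  0.034] rot [ 2.000e-03  0.000e+00 -4.544e+00]
w1.png scale 1.5625
[575.5956337  -77.72110576 251.48592857] 1.55 0.2986426961343139
[[457.62332309 230.77084319]
 [335.58190147 -28.91088917]
 [379.20763187  67.57154417]]
```

Request:
play_rows:
  dp:
    - [0.75,-0.04,0]
    - [1.5,-0.08,0]
    - [2.2,-0.12,0]
    - [2.92,-0.17,0.03]
    - [2.92,-0.17,0.03]
  rot:
    - [0,0,-1]
    - [0,0,-2]
    - [0,0,-3]
    - [0,0,-4]
    - [0,0,-4.54]

```text
clock: 1.97
eef_pos: [639.9, 15.2, 249.7]
tcp_rot: [3.141, -0.002, 1.39]
contact_force: [-1.1, -1.1, -0.3]
opening: 0.303
grasp_force: 0.0
```

```bash
python3 - <<'E'
from h import *
f=cam('wrist'); save(f,'w2.png'); print(pose()[1], telemetry.sense()['clock'])
print(proj(f,[[623,-69.4,160],[623,-69.4,177],[646,52,174],[638.5,14,160]])*800/512)
np.savez('w2.npz',**{k:f[k] for k in('R','t','mtx','D')})
E
```

```text
w2.png scale 1.5625
[638.69901052  13.48597907 249.56092308] 2.0167
[[391.63790372 452.02993189]
 [391.42192319 470.33179214]
 [392.20589906 244.75383983]
 [391.55028752 313.41770676]]
```

View pics/w2.png

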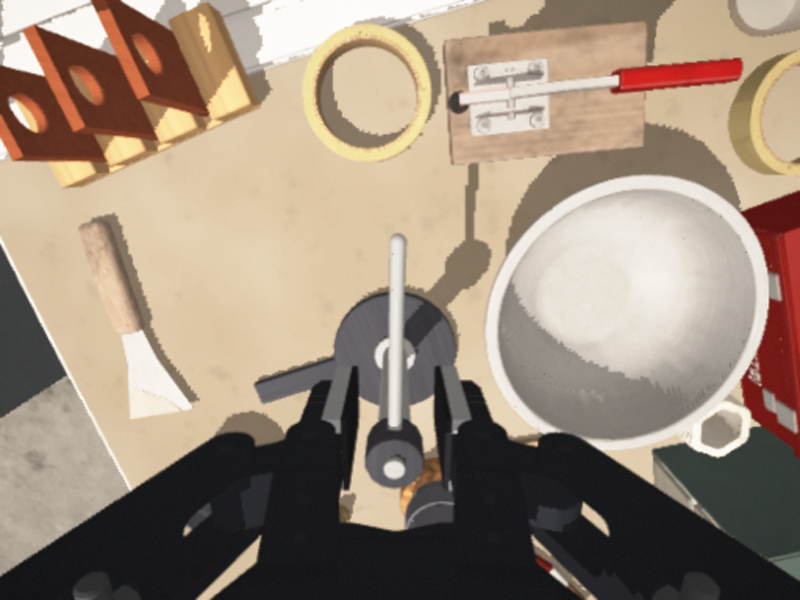

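The wrist view shows the bar centred between the fingers, with its tip at (398,240) and the hub at (394,467). That is within about 2 mm of my prediction. Next I'll lower around the bar and swing it.

Request:
play_rows:
  dp:
    - [0,0.05,0.8]
    - [0,0.05,1.6]
    - [0,0.05,2.2]
    - [0,0.05,2.6]
    - [0,0.05,2.6]
  rot:
    - [0,0,0]
    - [0,0,0]
    - [0,0,0]
    - [0,0,0]
    - [0,0,0]

```text
clock: 2.43
eef_pos: [636.7, 10.3, 142.2]
tcp_rot: [-3.135, 0.002, 1.38]
contact_force: [-0.1, 0.2, 0.7]
opening: 0.302
grasp_force: 0.0
```

Request:
play_rows:
  dp:
    - [0,0,0]
    - [0,0,0]
    - [0,0,0]
  rot:
    - [0,0,0]
    - [0,0,0]
    - [0,0,0]
  fingers: 0.15
  grip_force: 20

```text
clock: 2.68
eef_pos: [640.6, 10.7, 147.9]
tcp_rot: [3.139, -0.001, 1.381]
contact_force: [-0.2, -0.0, -0.6]
opening: 0.151
grasp_force: 0.0
```

Request:
play_rows:
  dp:
    - [-0.012,-0.222,0]
    - [-0.046,-0.442,0]
    - [-0.104,-0.657,0]
    - [-0.184,-0.864,0]
    - [-0.285,-1.063,0]
  rot:
    - [0,0,-1]
    - [0,0,-2]
    - [0,0,-3]
    - [0,0,-4]
    - [0,0,-5]

```text
clock: 3.1
eef_pos: [597.3, 8.1, 148.1]
tcp_rot: [3.137, 0.001, 1.91]
contact_force: [3.5, 2.0, -0.0]
opening: 0.153
grasp_force: 1.8
```

Request:
play_rows:
  dp:
    - [-0.012,-0.222,0]
    - [-0.046,-0.442,0]
    - [-0.104,-0.657,0]
    - [-0.184,-0.864,0]
    - [-0.285,-1.063,0]
  rot:
    - [0,0,-1]
    - [0,0,-2]
    - [0,0,-3]
    - [0,0,-4]
    - [0,0,-5]

```text
clock: 3.52
eef_pos: [560.7, -16.8, 148.0]
tcp_rot: [3.138, 0.003, 2.434]
contact_force: [3.4, 2.0, -0.1]
opening: 0.146
grasp_force: 1.8
```

Request:
play_rows:
  dp:
    - [-0.012,-0.222,0]
    - [-0.046,-0.442,0]
    - [-0.104,-0.657,0]
    - [-0.184,-0.864,0]
    - [-0.285,-1.063,0]
  rot:
    - [0,0,-1]
    - [0,0,-2]
    - [0,0,-3]
    - [0,0,-4]
    - [0,0,-5]

```text
clock: 3.93
eef_pos: [542.1, -56.7, 148.1]
tcp_rot: [3.14, 0.005, 2.957]
contact_force: [4.0, 2.5, 0.1]
opening: 0.15
grasp_force: 1.9
```

```bash
python3 - <<'E'
from h import *
s=telemetry.sense();print(pose()[1],s['tcp_rot'],s['contact_force'])
a=np.deg2rad(188.2)
move([623.4+82*np.cos(a),-69.4+82*np.sin(a),148],[np.pi,0,a])
E
```

```text
[542.06899151 -56.74821886 148.11639813] [3.14030963 0.00513361 2.95726699] [4.02554064 2.50453911 0.06327496]
dp [-0.116 -0.598  0.003] rot [ 0.004  0.051 -3.127]
```

Request:
play_rows:
  dp:
    - [-0.012,-0.222,0]
    - [-0.05,-0.44,0]
    - [-0.112,-0.66,0]
    - [-0.112,-0.66,0]
    - [-0.112,-0.66,0]
  rot:
    - [0,0,-1]
    - [0,0,-2]
    - [0,0,-3.1]
    - [0,0,-3.1]
    - [0,0,-3.1]

```text
clock: 4.35
eef_pos: [540.1, -83.7, 147.2]
tcp_rot: [-3.141, 0.002, -3.01]
contact_force: [-0.2, -0.5, 0.2]
opening: 0.147
grasp_force: 0.0
```

Request:
play_rows:
  dp:
    - [0,0,0]
    - [0,0,0]
    - [0,0,0]
  rot:
    - [0,0,0]
    - [0,0,0]
    - [0,0,0]
  fingers: 0.35

```text
clock: 4.6
eef_pos: [539.5, -83.1, 146.2]
tcp_rot: [-3.142, -0.0, -3.007]
contact_force: [0.3, 0.1, -0.4]
opening: 0.349
grasp_force: 0.0
```

Request:
play_rows:
  dp:
    - [0,0,-0.8]
    - [0,0,-1.8]
    - [0,0,-2.6]
    - [0,0,-3]
    - [0,0,-3]
  rot:
    - [0,0,0]
    - [0,0,0]
    - [0,0,0]
    - [0,0,0]
    - [0,0,0]

```text
clock: 5.02
eef_pos: [541.7, -83.5, 270.5]
tcp_rot: [-3.14, 0.007, -3.007]
contact_force: [-0.1, -0.8, -0.2]
opening: 0.345
grasp_force: 0.0
```

```bash
python3 - <<'E'
from h import *
f=cam('wrist'); save(f,'w3.png'); print(pose()[1], telemetry.sense()['clock'])
a=np.deg2rad(188.2)
print(proj(f,[[623.4,-69.4,177],[623.4+125*np.cos(a),-69.4+125*np.sin(a),174],[492.4,-88,8]])*800/512)
E
```

```text
w3.png scale 1.5625
[540.64115573 -83.33957292 268.01223826] 5.0667
[[402.02725623 440.39257104]
 [400.77263224 225.84477462]
 [399.47889482 191.52562427]]
```

View pics/w3.png

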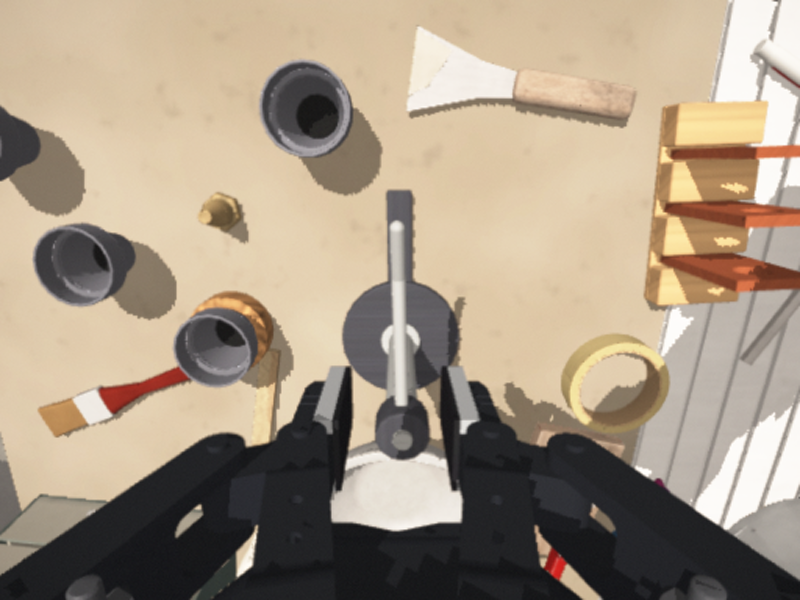

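The hook now lies over the toe, with its tip at (397,225) and the toe end at (400,191). Next I'll go above the tiles.

```bash
python3 - <<'E'
from h import *
f=cam('wrist')
P={'C':(306,108,60),'A':(80,264,60),'base':(216,347,60),'noz':(222,208,30)}
for n,(x,y,z) in P.items(): print(n,world(f,[(x/1.5625,y/1.5625)],z)[0,:2].round(1))
move([464.5,170.5,220],[np.pi,0,np.deg2rad(98.7)])
E
```

```text
C [ 439.  -161.8]
A [ 574.7 -330.3]
base [ 630.4 -220.9]
noz [ 521.  -229.6]
dp [1.007 6.538 1.153] rot [4.000e-03 8.000e-03 1.484e+01]
```

Request:
play_rows:
  dp:
    - [0.15,0.98,0.06]
    - [0.3,1.96,0.12]
    - [0.45,2.94,0.18]
    - [0.6,3.92,0.24]
    - [0.75,4.9,0.3]
  rot:
    - [0,0,1]
    - [0,0,2]
    - [0,0,3]
    - [0,0,4]
    - [0,0,5]

```text
clock: 5.53
eef_pos: [481.4, 107.9, 252.1]
tcp_rot: [-3.14, -0.003, 2.748]
contact_force: [0.9, -0.0, 0.2]
opening: 0.35
grasp_force: 0.0
```

Request:
play_rows:
  dp:
    - [0.5,0.6,0.2]
    - [1.04,1.29,0.4]
    - [1.04,1.29,0.85]
    - [1.04,1.29,0.85]
    - [1.04,1.29,0.85]
  rot:
    - [0,0,1]
    - [0,0,2]
    - [0,0,3]
    - [0,0,4]
    - [0,0,5]

```text
clock: 5.95
eef_pos: [462.1, 170.3, 217.1]
tcp_rot: [-3.136, -0.002, 2.227]
contact_force: [-0.8, 0.0, 0.3]
opening: 0.349
grasp_force: 0.0
```

Request:
play_rows:
  dp:
    - [0,0,0]
    - [0,0,0]
    - [0,0,0]
    - [0,0,0]
    - [0,0,0]
  rot:
    - [0,0,1]
    - [0,0,2]
    - [0,0,3]
    - [0,0,4]
    - [0,0,4.84]

```text
clock: 6.37
eef_pos: [463.1, 169.7, 218.1]
tcp_rot: [-3.138, 0.001, 1.718]
contact_force: [0.5, -0.1, -0.2]
opening: 0.347
grasp_force: 0.0
```

```bash
python3 - <<'E'
from h import *
f=cam('wrist'); save(f,'w4.png'); s=telemetry.sense(); print(pose()[1], s['clock'],s['tcp_rot'])
print(proj(f,[[508,180,106],[464.5,170.4,106],[421.7,162.5,106]])*800/512)
E
```

```text
w4.png scale 1.5625
[463.1025421  169.7096101  218.10685856] 6.4167 [-3.13814525e+00  7.25239048e-04  1.71249689e+00]
[[475.41880147 291.98842083]
 [397.55681872 297.22508064]
 [321.80197344 299.80155311]]
```

View pics/w4.png

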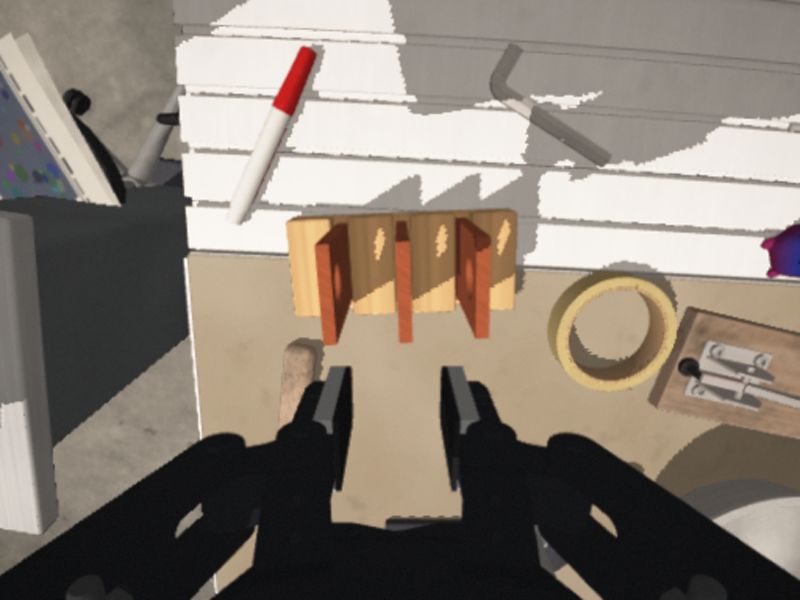

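The three tile tops are in view: the middle one runs from (403,223) to (405,341), the left one is at about x=327, and the right one at about x=474.

```bash
python3 - <<'E'
from h import *
f=cam('wrist'); im=f['color']
save(f,'w5.png',(180,120,330,230),5.3)
E
```

```text
w5.png scale 5.3
```

View pics/w5.png

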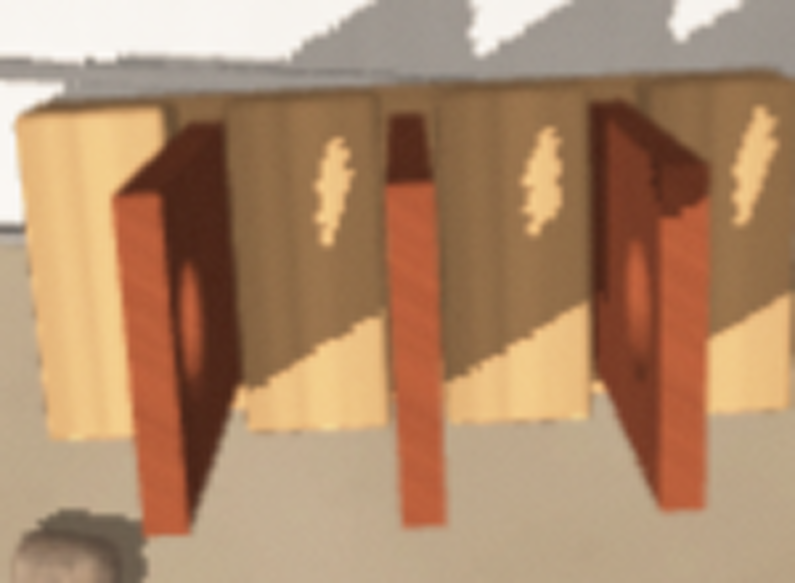

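Top-face corners in the crop:
- **Left:** (115,197), (162,190), (190,533), (145,535).
- **Middle:** (387,183), (435,180), (446,525), (402,528).
- **Right:** (660,170), (710,165), (703,508), (660,510).

```bash
python3 - <<'E'
from h import *
f=cam('wrist')
T={'L':[(115,197),(162,190),(190,533),(145,535)],'M':[(387,183),(435,180),(446,525),(402,528)],'R':[(660,170),(710,165),(703,508),(660,510)]}
for n,c in T.items():
    w=world(f,np.array(c)/5.3+[180,120],106)[:,:2]; d=(w[0]+w[1]-w[2]-w[3])/2
    print(n,w.mean(0).round(1),'len',np.linalg.norm(d).round(1),'ang',np.rad2deg(np.arctan2(d[1],d[0])).round(1))
R,p=pose(); print(p,telemetry.sense()['tcp_rot'])
E
```

```text
L [424.3 164.7] len 59.8 ang 100.8
M [468.2 173.1] len 60.3 ang 101.0
R [511.9 182.6] len 59.4 ang 101.1
[463.42216321 169.7959542  218.56868256] [-3.13892936e+00  5.30450299e-04  1.72571101e+00]
```

```bash
python3 - <<'E'
from h import *
move([511.5,182.3,140],[np.pi,0,np.deg2rad(101)])
E
```

```text
dp [0.124 1.241 1.961] rot [-0.026  0.005 -0.354]
```

Request:
play_rows:
  dp:
    - [0.06,0.62,0.2]
    - [0.12,1.24,0.8]
    - [0.12,1.24,1.6]
    - [0.12,1.24,2.4]
    - [0.12,1.24,3.08]
  rot:
    - [0,0,-0.2]
    - [0,0,-0.35]
    - [0,0,-0.35]
    - [0,0,-0.35]
    - [0,0,-0.35]

```text
clock: 6.93
eef_pos: [511.8, 182.0, 94.2]
tcp_rot: [-3.14, 0.0, 1.764]
contact_force: [-0.5, 0.1, -0.5]
opening: 0.352
grasp_force: 0.0
```

Request:
play_rows:
  dp:
    - [0,0,0]
    - [0,0,0]
  rot:
    - [0,0,0]
    - [0,0,0]

```text
clock: 7.1
eef_pos: [511.3, 181.9, 95.5]
tcp_rot: [-3.137, 0.001, 1.762]
contact_force: [0.3, 0.4, 0.6]
opening: 0.348
grasp_force: 0.0
```

Request:
play_rows:
  dp:
    - [0,0,0]
    - [0,0,0]
    - [0,0,0]
    - [0,0,0]
    - [0,0,0]
  rot:
    - [0,0,0]
    - [0,0,0]
    - [0,0,0]
    - [0,0,0]
    - [0,0,0]
  fingers: 0
  grip_force: 40

```text
clock: 7.52
eef_pos: [513.9, 182.8, 98.7]
tcp_rot: [3.138, -0.001, 1.761]
contact_force: [0.5, -0.8, 7.6]
opening: 0.072
grasp_force: 42.9
```

Request:
play_rows:
  dp:
    - [0,0,-0.3]
    - [0,0,-0.8]
    - [0,0,-1.5]
    - [0,0,-2.2]
    - [0,0,-2.9]
  rot:
    - [0,0,0]
    - [0,0,0]
    - [0,0,0]
    - [0,0,0]
    - [0,0,0]

```text
clock: 7.93
eef_pos: [512.3, 182.2, 215.2]
tcp_rot: [3.141, -0.0, 1.76]
contact_force: [0.6, 0.6, -1.4]
opening: 0.075
grasp_force: 41.9
```

Request:
play_rows:
  dp:
    - [0,0,0]
    - [0,0,0]
    - [0,0,0]
  rot:
    - [0,0,0]
    - [0,0,0]
    - [0,0,0]

```text
clock: 8.18
eef_pos: [512.3, 182.2, 213.1]
tcp_rot: [3.142, 0.0, 1.76]
contact_force: [0.0, -0.3, -0.5]
opening: 0.071
grasp_force: 41.9
```

```bash
python3 - <<'E'
from h import *
s=telemetry.sense(); R,p=pose(); print(p,s['tcp_rot'],s['contact_force'],s['opening'],s['grasp_force'])
f=cam('scene'); q=proj(f,[p])[0]; print(q)
x,y=q.astype(int); x0=min(max(x-50,0),412); save(f,'s1.png',(x0,y-30,x0+100,y+45),8); print(x0,y-30)
# predicted hole center
q=proj(f,[[p[0],p[1],p[2]-18.7],[p[0],p[1],p[2]-92.7]]); print((q-[x0,y-30])*8)
a=np.deg2rad(8.2); e=np.array([np.cos(a),np.sin(a)]); ax=np.array([623.4,-69.4])
for s_ in (165,130): move([*(ax-s_*e),174+18.7],[np.pi,0,np.deg2rad(98.2)])
E
```

```text
[512.25194316 182.18526485 213.0551119 ] [3.14153872e+00 4.01843999e-06 1.76033539e+00] [ 0.04954146 -0.27810622 -0.50161965] 0.07092576549550043 41.89912140369415
[226.88122866 217.48300473]
s1.png scale 8
176 187
[[410.56329267 280.83163499]
 [423.90093221 420.65949783]]
dp [-6.508 -2.567  0.495] rot [-0.013  0.002  0.443]
dp [-6.549 -1.692  0.494] rot [-0.013  0.002  0.443]
```

View pics/s1.png

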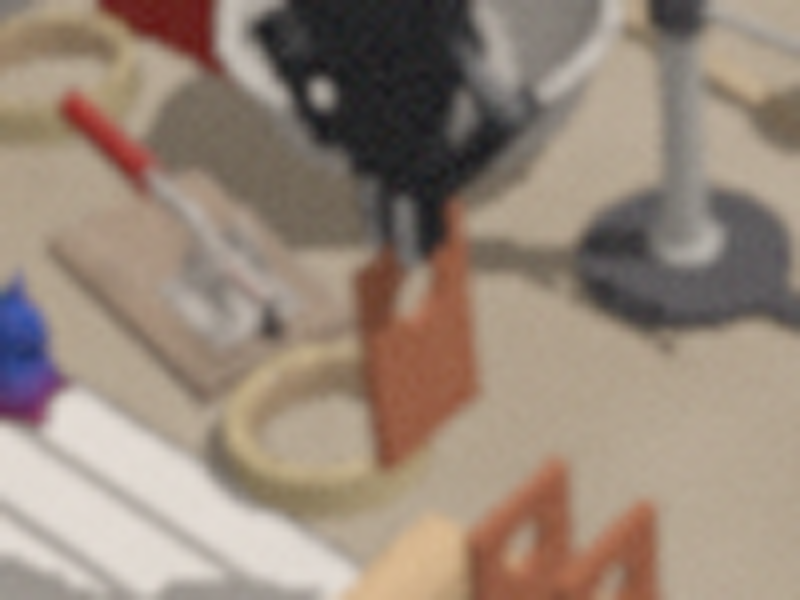

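The tile is held with the fingertips just above its hole, at about (412,290). The hole centre is about 19 mm below the TCP.

Request:
play_rows:
  dp:
    - [-0.7,-0.6,0]
    - [-1.4,-1.2,0]
    - [-2.2,-1.8,0]
    - [-3.0,-2.4,0]
    - [-3.9,-2.57,0]
  rot:
    - [0,0,0]
    - [0,0,0]
    - [0,0,0]
    - [0,0,0]
    - [0,0,0]

```text
clock: 8.65
eef_pos: [436.4, 8.8, 211.2]
tcp_rot: [-3.136, -0.001, 1.761]
contact_force: [1.2, 0.3, -1.2]
opening: 0.076
grasp_force: 41.9
```

Request:
play_rows:
  dp:
    - [-0.8,0,0.1]
    - [-1.6,0,0.2]
    - [-2.3,0,0.4]
    - [-2.61,0,0.47]
    - [-2.61,0,0.47]
  rot:
    - [0,0,0.1]
    - [0,0,0.2]
    - [0,0,0.44]
    - [0,0,0.44]
    - [0,0,0.44]

```text
clock: 9.07
eef_pos: [460.0, -94.6, 192.4]
tcp_rot: [-3.139, -0.001, 1.712]
contact_force: [0.1, -0.0, -1.8]
opening: 0.07
grasp_force: 41.9
```

Request:
play_rows:
  dp:
    - [0,0,0]
    - [0,0,0]
    - [0,0,0]
  rot:
    - [0,0,0]
    - [0,0,0]
    - [0,0,0]

```text
clock: 9.32
eef_pos: [460.5, -91.6, 194.0]
tcp_rot: [-3.141, -0.0, 1.716]
contact_force: [0.0, 1.0, -1.1]
opening: 0.076
grasp_force: 41.9
```

```bash
cat > thread.py <<'E'
from h import *
import sys
off=float(sys.argv[1]); 
a=np.deg2rad(8.2); e=np.array([np.cos(a),np.sin(a)]); ax=np.array([623.4,-69.4])
R,p=pose(); s=telemetry.sense(); d=p[:2]-ax; print('s',-(d@e).round(1),'lat',(d@[-e[1],e[0]]).round(2),'z',p[2],'yaw',np.rad2deg(s['tcp_rot'][2]),'F',s['contact_force'],'op',s['opening'])
for st,hz in [(150,174),(122,173),(95,161),(48,161),(48,152)]:
    print(st,end=' '); move([*(ax-st*e),hz+off],[np.pi,0,np.deg2rad(98.2)])
E
python3 thread.py 19; python3 - <<'E'
from h import *
f=cam('wrist'); save(f,'w6.png',(140,90,360,384),2)
a=np.deg2rad(188.2)
print((proj(f,[[623.4+125*np.cos(a),-69.4+125*np.sin(a),174]])-[140,90])*2)
E
```

```text
s 164.4 lat 1.23 z 193.9946470055322 yaw 98.29206356323013 F [ 0.01272176  0.9858415  -1.10519579] op 0.07565970262353655
150 dp [-0.031  0.36   0.025] rot [-0.005 -0.005  0.015]
122 dp [-0.032  1.06   0.049] rot [-0.005 -0.005  0.015]
95 dp [-0.034  1.735  0.349] rot [-0.005 -0.005  0.015]
48 dp [-0.036  2.91   0.348] rot [-0.005 -0.005  0.015]
48 dp [-0.036  2.91   0.573] rot [-0.005 -0.005  0.015]
w6.png scale 2
[[355.31004908 290.69891375]]
```

View pics/w6.png

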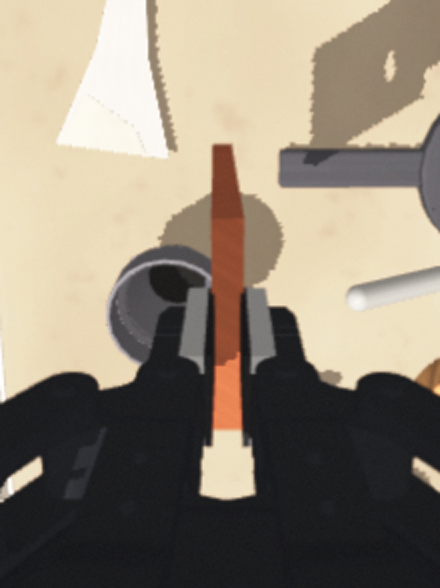

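The tile is held square, and its top edge runs from (229,217) to (228,430). The hook tip is at (348,297).

```bash
python3 - <<'E'
from h import *
f=cam('wrist'); R,p=pose()
w=world(f,np.array([(229,217),(228,430)])/2+[140,90],p[2]+7); print((w-p)@R, (w.mean(0)-p)@R)
t=world(f,np.array([(350,297),(440,277)])/2+[140,90],174); print(t,(t-p)@R)
E
```

```text
[[ 30.53154761   1.34833098  -6.9955002 ]
 [-29.93445926   1.11051798  -7.00420913]] [ 0.29854417  1.22942448 -6.99985466]
[[498.71730557 -89.56835849 174.        ]
 [524.13499375 -79.36502193 174.        ]] [[-3.34993773 37.90333869 20.2194698 ]
 [ 3.07362442 64.52860467 20.22261338]]
```

Request:
play_rows:
  dp:
    - [-0.055,0.2,0]
    - [-0.055,0.5,0]
    - [-0.055,0.8,0]
    - [-0.055,1.06,0.02]
    - [-0.055,1.3,0.1]
  rot:
    - [0,0,0]
    - [0,0,0]
    - [0,0,0]
    - [0,0,0]
    - [0,0,0]

```text
clock: 9.83
eef_pos: [514.7, -87.2, 190.4]
tcp_rot: [3.14, 0.0, 1.715]
contact_force: [-0.0, -0.9, -1.1]
opening: 0.075
grasp_force: 41.9
```

Request:
play_rows:
  dp:
    - [0,0.2,0.1]
    - [0,0.43,0.2]
  rot:
    - [0,0,0]
    - [0,0,0]

```text
clock: 10.0
eef_pos: [530.3, -84.8, 181.3]
tcp_rot: [-3.141, -0.0, 1.714]
contact_force: [-0.4, -1.1, -1.6]
opening: 0.074
grasp_force: 41.9
```

```bash
python3 thread.py 19; python3 - <<'E'
from h import *
f=cam('scene'); R,p=pose()
q=proj(f,[p-[0,0,20]])[0]; x,y=q.astype(int); save(f,'s2.png',(x-50,y-38,x+50,y+37),8)
E
```

```text
s 94.3 lat -1.99 z 181.34952717831172 yaw 98.22580691370257 F [-0.38831682 -1.1416608  -1.5692106 ] op 0.0742290182224839
150 dp [ 0.05  -1.392 -0.29 ] rot [-0.006 -0.001  0.004]
122 dp [ 0.05  -0.692 -0.266] rot [-0.006 -0.001  0.004]
95 dp [ 0.05  -0.017  0.034] rot [-0.006 -0.001  0.004]
48 dp [0.049 1.158 0.033] rot [-0.006 -0.001  0.004]
48 dp [0.049 1.158 0.258] rot [-0.006 -0.001  0.004]
s2.png scale 8
```

View pics/s2.png

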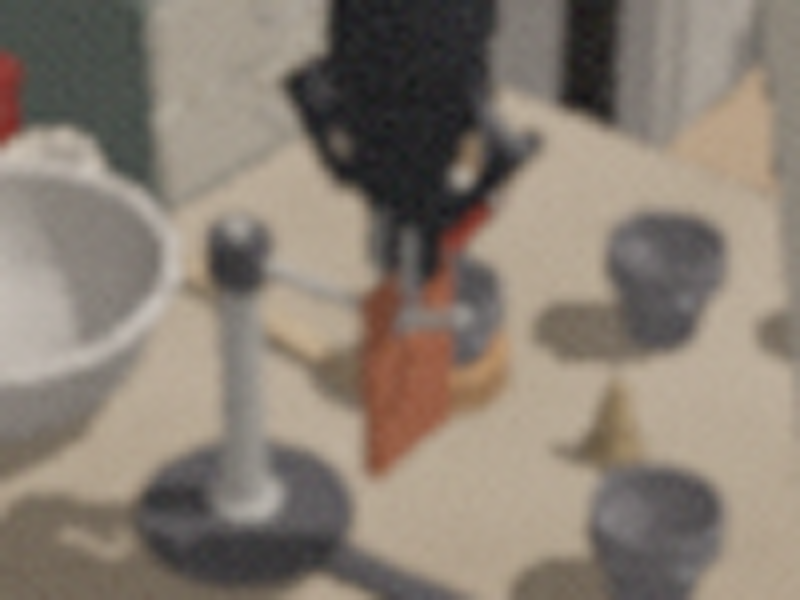

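The tile is threaded: the bar passes through the hole and the tip shows in front at (460,318). I'll slide it in towards the hub, lower it and release.

Request:
play_rows:
  dp:
    - [0,0.35,0]
    - [0,0.7,0]
    - [0,1.0,0.03]
    - [0,1.16,0.14]
    - [0,1.16,0.26]
  rot:
    - [0,0,0]
    - [0,0,0]
    - [0,0,0]
    - [0,0,0]
    - [0,0,0]

```text
clock: 10.47
eef_pos: [576.8, -78.3, 171.3]
tcp_rot: [3.141, 0.0, 1.715]
contact_force: [0.3, 0.2, -2.1]
opening: 0.072
grasp_force: 41.9
```

Request:
play_rows:
  dp:
    - [0,0,0]
    - [0,0,0]
    - [0,0,0]
  rot:
    - [0,0,0]
    - [0,0,0]
    - [0,0,0]

```text
clock: 10.72
eef_pos: [574.7, -78.5, 171.5]
tcp_rot: [-3.141, -0.0, 1.714]
contact_force: [-0.2, 0.1, -1.6]
opening: 0.073
grasp_force: 41.9
```

Request:
play_rows:
  dp:
    - [0,0,0]
    - [0,0,0]
    - [0,0,0]
  rot:
    - [0,0,0]
    - [0,0,0]
    - [0,0,0]
  fingers: 0.2

```text
clock: 10.97
eef_pos: [575.6, -78.5, 172.1]
tcp_rot: [3.141, 0.0, 1.714]
contact_force: [-0.1, 0.1, 0.3]
opening: 0.2
grasp_force: 0.0
```

Request:
play_rows:
  dp:
    - [0,0,-0.3]
    - [0,0,-0.8]
    - [0,0,-1.4]
    - [0,0,-2.0]
    - [0,0,-2.0]
  rot:
    - [0,0,0]
    - [0,0,0]
    - [0,0,0]
    - [0,0,0]
    - [0,0,0]

```text
clock: 11.38
eef_pos: [578.1, -78.8, 257.7]
tcp_rot: [3.134, 0.002, 1.714]
contact_force: [-0.1, 0.2, 0.5]
opening: 0.2
grasp_force: 0.0
```

```bash
python3 - <<'E'
from h import *
s=telemetry.sense(); print(pose()[1],s['tcp_rot'],s['contact_force'])
f=cam('scene'); save(f,'s3.png',(210,150,330,240),6)
move([467.7,172.8,205],[np.pi,0,np.deg2rad(101)])
E
```

```text
[578.11125754 -78.75732719 257.68565092] [3.13390411e+00 2.22138837e-03 1.71418957e+00] [-0.12301511  0.21278334  0.50204626]
s3.png scale 6
dp [ 6.616 -1.819  1.239] rot [ 0.054  0.017 -0.464]
```

View pics/s3.png

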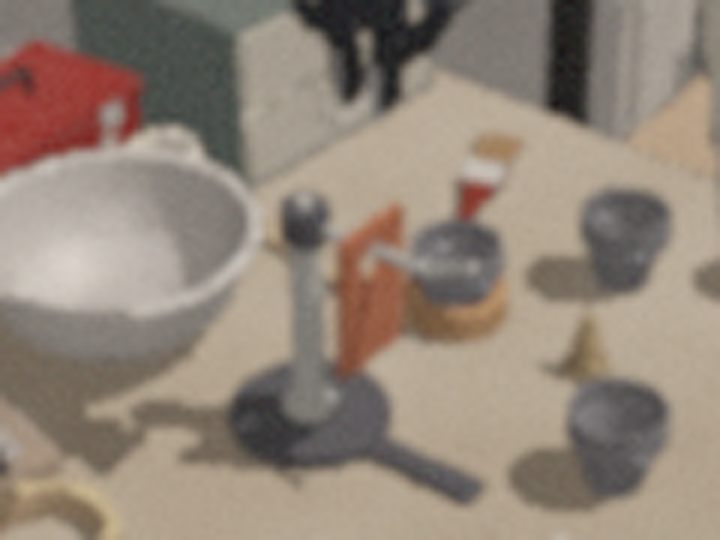

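The first tile hangs on the arm near the hub. Next is the middle tile.

Request:
play_rows:
  dp:
    - [0.95,-0.26,0]
    - [1.9,-0.52,0]
    - [2.85,-0.78,0.1]
    - [3.8,-1.04,0.3]
    - [4.75,-1.3,0.5]
  rot:
    - [0,0,0]
    - [0,0,0]
    - [0,0,0]
    - [0,0,0]
    - [0,0,0]
  fingers: 0.35

```text
clock: 11.85
eef_pos: [495.7, 103.5, 231.5]
tcp_rot: [3.141, -0.0, 1.714]
contact_force: [0.1, 0.5, -0.4]
opening: 0.349
grasp_force: 0.0
```

Request:
play_rows:
  dp:
    - [0.93,-0.26,0.3]
    - [1.87,-0.52,0.74]
    - [1.87,-0.52,0.74]
    - [1.87,-0.52,0.74]
    - [1.87,-0.52,0.74]
  rot:
    - [0,0,0]
    - [0,0,-0.46]
    - [0,0,-0.46]
    - [0,0,-0.46]
    - [0,0,-0.46]

```text
clock: 12.27
eef_pos: [465.5, 173.2, 202.1]
tcp_rot: [-3.141, 0.0, 1.763]
contact_force: [-0.0, -0.8, 0.7]
opening: 0.348
grasp_force: 0.0
```

```bash
python3 - <<'E'
from h import *
move([467.7,172.8,95],[np.pi,0,np.deg2rad(101)])
f=cam('wrist'); R,p=pose();print(p)
# find red tile mask top faces: bright orange
hsv=cv2.cvtColor(f['color'],cv2.COLOR_RGB2HSV)
m=((hsv[...,0]<12)&(hsv[...,1]>130)&(hsv[...,2]>140)).astype(np.uint8)
n,l,st,c=cv2.connectedComponentsWithStats(m)
for i in range(1,n):
    if st[i,4]>150:
        pts=np.argwhere(l==i)[:,::-1]; b=cv2.minAreaRect(pts.astype(np.float32)); print(st[i],world(f,[b[0]],106)[0].round(1),b)
print(proj(f,[[467.7,172.8,106],[424,164.5,106]]))
E
```

```text
dp [-0.02   0.052  2.677] rot [-0.003  0.004  0.005]
[466.0524367  172.76804105 202.37264988]
[172  26  28  46 437] [395.1 276.8 106. ] ((185.41900634765625, 47.190574645996094), (12.332432746887207, 46.499717712402344), 23.025493621826172)
[196 161  12  68 622] [423.2 166.4 106. ] ((201.47830200195312, 194.50094604492188), (67.41456604003906, 9.252128601074219), 87.51044464111328)
[250 161  11  68 630] [467.5 175.  106. ] ((255.0, 194.5), (67.0, 10.0), 90.0)
[[254.7571334  196.94619255]
 [202.08679985 196.73435902]]
```

Request:
play_rows:
  dp:
    - [0,0.04,0.6]
    - [0,0.04,1.3]
    - [0,0.04,2.0]
    - [0,0.04,2.68]
    - [0,0.04,2.68]
  rot:
    - [0,0,0]
    - [0,0,0]
    - [0,0,0]
    - [0,0,0]
    - [0,0,0]

```text
clock: 12.73
eef_pos: [465.2, 171.3, 91.3]
tcp_rot: [-3.135, 0.001, 1.76]
contact_force: [-0.8, -0.9, -0.4]
opening: 0.351
grasp_force: 0.0
```

Request:
play_rows:
  dp:
    - [0,0,0]
    - [0,0,0]
    - [0,0,0]
    - [0,0,0]
    - [0,0,0]
  rot:
    - [0,0,0]
    - [0,0,0]
    - [0,0,0]
    - [0,0,0]
    - [0,0,0]
  fingers: 0

```text
clock: 13.15
eef_pos: [468.0, 173.8, 96.2]
tcp_rot: [3.139, -0.0, 1.762]
contact_force: [0.9, -1.0, 5.3]
opening: 0.077
grasp_force: 43.4
```

Request:
play_rows:
  dp:
    - [0,0,-0.3]
    - [0,0,-0.8]
    - [0,0,-1.5]
    - [0,0,-2.2]
    - [0,0,-2.9]
  rot:
    - [0,0,0]
    - [0,0,0]
    - [0,0,0]
    - [0,0,0]
    - [0,0,0]

```text
clock: 13.57
eef_pos: [466.9, 173.6, 212.7]
tcp_rot: [3.141, -0.0, 1.763]
contact_force: [0.5, -0.5, -1.1]
opening: 0.076
grasp_force: 42.5
```

```bash
python3 - <<'E'
from h import *
a=np.deg2rad(8.2); e=np.array([np.cos(a),np.sin(a)]); ax=np.array([623.4,-69.4])-2*np.array([-e[1],e[0]])
s=telemetry.sense(); print(pose()[1],s['tcp_rot'],s['opening'],s['grasp_force'],s['contact_force'])
move([*(ax-165*e),194],[np.pi,0,np.deg2rad(98.2)])
E
```

```text
[466.92603927 173.57721282 212.67972491] [ 3.14124929e+00 -4.65182326e-05  1.76257936e+00] 0.07630418256933144 42.483174204826355 [ 0.47150885 -0.4959487  -1.05979371]
dp [-6.558 -1.44   0.466] rot [ 0.003 -0.001  0.465]
```

Request:
play_rows:
  dp:
    - [-0.8,-0.5,0]
    - [-1.6,-1.0,0]
    - [-2.5,-1.44,0]
    - [-3.5,-1.44,0]
    - [-4.5,-1.44,0]
  rot:
    - [0,0,0]
    - [0,0,0]
    - [0,0,0]
    - [0,0,0]
    - [0,0,0]

```text
clock: 13.98
eef_pos: [444.0, -15.4, 211.9]
tcp_rot: [3.14, 0.0, 1.764]
contact_force: [1.1, 0.4, -1.2]
opening: 0.075
grasp_force: 42.5
```

Request:
play_rows:
  dp:
    - [-0.8,0,0.1]
    - [-1.5,0,0.3]
    - [-2.06,0,0.54]
    - [-2.06,0,0.54]
    - [-2.06,0,0.54]
  rot:
    - [0,0,0.1]
    - [0,0,0.2]
    - [0,0,0.46]
    - [0,0,0.46]
    - [0,0,0.46]

```text
clock: 14.4
eef_pos: [460.3, -95.8, 189.3]
tcp_rot: [-3.141, -0.0, 1.712]
contact_force: [0.1, 1.0, -0.5]
opening: 0.077
grasp_force: 42.5
```

Request:
play_rows:
  dp:
    - [0,0,0]
    - [0,0,0]
  rot:
    - [0,0,0]
    - [0,0,0]

```text
clock: 14.57
eef_pos: [460.6, -94.2, 189.8]
tcp_rot: [3.141, 0.0, 1.715]
contact_force: [0.3, -0.1, -0.8]
opening: 0.077
grasp_force: 42.5
```

```bash
sed -i "s/ax=np.array(\[623.4,-69.4\])/ax=np.array([623.4,-69.4])-2*np.array([-e[1],e[0]])/; s/(48,161),(48,152)/(77,161),(77,152),(90,152)/" thread.py; python3 thread.py 17; python3 - <<'E'
from h import *
f=cam('wrist'); save(f,'w7.png',(140,90,360,384),2)
R,p=pose(); hsv=cv2.cvtColor(f['color'],cv2.COLOR_RGB2HSV)
m=((hsv[...,0]<12)&(hsv[...,1]>130)&(hsv[...,2]>140)).astype(np.uint8)
n,l,st,c=cv2.connectedComponentsWithStats(m)
for i in range(1,n):
    if st[i,4]>60: print(st[i],((world(f,[c[i]],p[2]+9)-p)@R).round(1))
E
```

```text
s 164.6 lat 0.62 z 189.80479484674098 yaw 98.27503692159715 F [ 0.32224771 -0.07692603 -0.79517026] op 0.07670989165443244
150 dp [-0.016  0.366 -0.03 ] rot [0.006 0.    0.013]
122 dp [-0.017  1.066 -0.004] rot [0.006 0.    0.013]
95 dp [-0.018  1.741  0.296] rot [0.006 0.    0.013]
77 dp [-0.018  2.191  0.296] rot [0.006 0.    0.013]
77 dp [-0.018  2.191  0.521] rot [0.006 0.    0.013]
90 dp [-0.018  1.866  0.521] rot [0.006 0.    0.013]
w7.png scale 2
[ 383  158   84  124 3878] [[16.5 88.  -8.9]]
[ 373  167   48   54 1312] [[29.  66.8 -9. ]]
[ 246  201   16  107 1458] [[ 2.9  0.7 -9. ]]
```

Request:
play_rows:
  dp:
    - [-0.016,0.25,-0.03]
    - [-0.016,0.5,-0.03]
    - [-0.016,0.8,-0.02]
    - [-0.016,1.06,0]
    - [-0.016,1.3,0.08]
  rot:
    - [0,0,0]
    - [0,0,0]
    - [0,0,0]
    - [0,0,0]
    - [0,0,0]

```text
clock: 15.03
eef_pos: [514.2, -87.8, 186.3]
tcp_rot: [3.14, 0.0, 1.715]
contact_force: [0.4, -1.1, -1.2]
opening: 0.073
grasp_force: 42.5
```

Request:
play_rows:
  dp:
    - [0,0.22,0.1]
    - [0,0.44,0.2]
    - [0,0.7,0.22]
    - [0,0.865,0.3]
    - [0,0.865,0.44]
  rot:
    - [0,0,0]
    - [0,0,0]
    - [0,0,0]
    - [0,0,0]
    - [0,0,0]

```text
clock: 15.45
eef_pos: [548.3, -83.2, 168.5]
tcp_rot: [3.14, 0.0, 1.714]
contact_force: [-0.3, 0.4, -2.0]
opening: 0.077
grasp_force: 42.5
```

Request:
play_rows:
  dp:
    - [0,0,0]
    - [0,0,0]
    - [0,0,0]
  rot:
    - [0,0,0]
    - [0,0,0]
    - [0,0,0]

```text
clock: 15.7
eef_pos: [545.9, -83.3, 168.4]
tcp_rot: [-3.141, -0.0, 1.714]
contact_force: [0.0, -1.0, -1.8]
opening: 0.073
grasp_force: 42.5
```

```bash
python3 thread.py 17; python3 - <<'E'
from h import *
f=cam('scene'); save(f,'s4.png',(210,130,330,240),5)
E
```

```text
s 78.7 lat -0.69 z 168.42441839248633 yaw 98.21320779318073 F [ 0.04031793 -1.03999677 -1.75044029] op 0.07275106614111133
150 dp [ 0.018 -1.782 -0.563] rot [-0.006 -0.001  0.002]
122 dp [ 0.018 -1.082 -0.539] rot [-0.006 -0.001  0.002]
95 dp [ 0.017 -0.407 -0.239] rot [-0.006 -0.001  0.002]
77 dp [ 0.017  0.043 -0.239] rot [-0.006 -0.001  0.002]
77 dp [ 0.017  0.043 -0.014] rot [-0.006 -0.001  0.002]
90 dp [ 0.017 -0.282 -0.014] rot [-0.006 -0.001  0.002]
s4.png scale 5
```

Request:
play_rows:
  dp:
    - [0,0,0]
    - [0,0,0]
    - [0,0,0]
  rot:
    - [0,0,0]
    - [0,0,0]
    - [0,0,0]
  fingers: 0.2

```text
clock: 16.0
eef_pos: [546.5, -83.3, 168.9]
tcp_rot: [3.141, 0.0, 1.714]
contact_force: [-0.6, 0.5, 0.5]
opening: 0.2
grasp_force: 0.0
```

Request:
play_rows:
  dp:
    - [0,0,-0.3]
    - [0,0,-0.8]
    - [0,0,-1.4]
    - [0,0,-2.0]
    - [0,0,-2.0]
  rot:
    - [0,0,0]
    - [0,0,0]
    - [0,0,0]
    - [0,0,0]
    - [0,0,0]

```text
clock: 16.42
eef_pos: [549.0, -83.7, 254.3]
tcp_rot: [3.134, 0.002, 1.714]
contact_force: [0.8, -0.1, 1.3]
opening: 0.204
grasp_force: 0.0
```

```bash
python3 - <<'E'
from h import *
s=telemetry.sense(); print(pose()[1],s['contact_force'])
f=cam('scene'); save(f,'s5.png',(210,130,330,240),5)
move([424,165.2,202],[np.pi,0,np.deg2rad(101)])
E
```

```text
[549.00633114 -83.67048526 254.26815653] [ 0.84933813 -0.11496642  1.26117799]
s5.png scale 5
dp [ 6.6   -2.19   1.229] rot [ 0.052  0.017 -0.464]
```

View pics/s5.png

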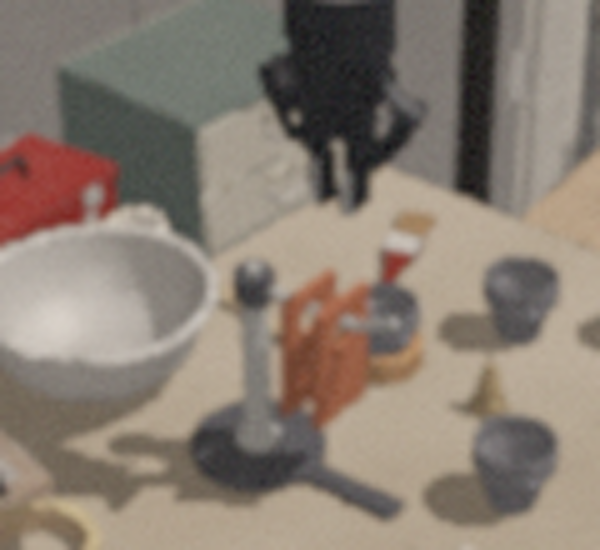

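Two tiles now hang on the arm. Next is the third, the left tile.

Request:
play_rows:
  dp:
    - [0.94,-0.31,0]
    - [1.88,-0.62,0]
    - [2.82,-0.94,0.1]
    - [3.76,-1.25,0.3]
    - [4.7,-1.56,0.5]
  rot:
    - [0,0,0]
    - [0,0,0]
    - [0,0,0]
    - [0,0,0]
    - [0,0,0]
  fingers: 0.35

```text
clock: 16.88
eef_pos: [456.5, 95.1, 228.3]
tcp_rot: [3.141, -0.0, 1.713]
contact_force: [0.2, 0.3, -0.5]
opening: 0.348
grasp_force: 0.0
```

Request:
play_rows:
  dp:
    - [0.94,-0.31,0.3]
    - [1.9,-0.63,0.73]
    - [1.9,-0.63,0.73]
    - [1.9,-0.63,0.73]
    - [1.9,-0.63,0.73]
  rot:
    - [0,0,0]
    - [0,0,-0.46]
    - [0,0,-0.46]
    - [0,0,-0.46]
    - [0,0,-0.46]

```text
clock: 17.3
eef_pos: [421.9, 165.5, 199.3]
tcp_rot: [-3.141, 0.0, 1.763]
contact_force: [0.4, 0.5, -0.1]
opening: 0.349
grasp_force: 0.0
```

```bash
python3 - <<'E'
from h import *
move([424,165.2,95],[np.pi,0,np.deg2rad(101)])
f=cam('wrist'); R,p=pose();print(p)
hsv=cv2.cvtColor(f['color'],cv2.COLOR_RGB2HSV)
m=((hsv[...,0]<12)&(hsv[...,1]>130)&(hsv[...,2]>140)).astype(np.uint8)
n,l,st,c=cv2.connectedComponentsWithStats(m)
for i in range(1,n):
    if st[i,4]>150:
        pts=np.argwhere(l==i)[:,::-1]; b=cv2.minAreaRect(pts.astype(np.float32)); print(st[i],world(f,[b[0]],106)[0].round(1),b)
E
```

```text
dp [-0.017  0.05   2.607] rot [-0.003  0.004  0.006]
[422.48050501 165.06630298 199.57577555]
[214  26  29  46 470] [382.6 274.6 106. ] ((227.8825225830078, 46.87213897705078), (12.721304893493652, 47.19193649291992), 24.227745056152344)
[249 163  11  68 659] [423.2 166.2 106. ] ((254.0, 196.5), (67.0, 10.0), 90.0)
```

Request:
play_rows:
  dp:
    - [0,0.03,0.6]
    - [0,0.03,1.3]
    - [0,0.03,2.0]
    - [0,0.03,2.6]
    - [0,0.03,2.6]
  rot:
    - [0,0,0]
    - [0,0,0]
    - [0,0,0]
    - [0,0,0]
    - [0,0,0]

```text
clock: 17.77
eef_pos: [421.6, 163.6, 92.2]
tcp_rot: [-3.136, 0.001, 1.76]
contact_force: [-1.0, -0.2, -0.4]
opening: 0.35
grasp_force: 0.0
```

Request:
play_rows:
  dp:
    - [0,0,0]
    - [0,0,0]
    - [0,0,0]
    - [0,0,0]
    - [0,0,0]
  rot:
    - [0,0,0]
    - [0,0,0]
    - [0,0,0]
    - [0,0,0]
    - [0,0,0]
  fingers: 0

```text
clock: 18.18
eef_pos: [424.0, 166.0, 96.5]
tcp_rot: [3.139, -0.0, 1.762]
contact_force: [-0.2, -0.6, 5.6]
opening: 0.081
grasp_force: 43.3
```

Request:
play_rows:
  dp:
    - [0,0,-0.3]
    - [0,0,-0.8]
    - [0,0,-1.5]
    - [0,0,-2.2]
    - [0,0,-2.9]
  rot:
    - [0,0,0]
    - [0,0,0]
    - [0,0,0]
    - [0,0,0]
    - [0,0,0]

```text
clock: 18.6
eef_pos: [422.9, 165.7, 213.1]
tcp_rot: [3.141, -0.0, 1.763]
contact_force: [0.8, 0.6, -0.9]
opening: 0.078
grasp_force: 42.5
```

```bash
python3 - <<'E'
from h import *
a=np.deg2rad(8.2); e=np.array([np.cos(a),np.sin(a)]); ax=np.array([623.4,-69.4])-2*np.array([-e[1],e[0]])
s=telemetry.sense(); print(pose()[1],s['tcp_rot'],s['opening'],s['grasp_force'],s['contact_force'])
move([*(ax-165*e),191],[np.pi,0,np.deg2rad(98.2)])
E
```

```text
[422.87444599 165.74664793 213.06015392] [ 3.14120779e+00 -9.46329757e-05  1.76261467e+00] 0.07800653690616502 42.48063683509827 [ 0.76580256  0.58085257 -0.87600816]
dp [-6.576 -0.322  0.551] rot [ 0.004 -0.001  0.465]
```

Request:
play_rows:
  dp:
    - [-0.9,-0.2,0]
    - [-1.8,-0.32,0]
    - [-2.7,-0.32,0]
    - [-3.6,-0.32,0]
    - [-4.5,-0.32,0]
  rot:
    - [0,0,0]
    - [0,0,0]
    - [0,0,0]
    - [0,0,0]
    - [0,0,0]

```text
clock: 19.02
eef_pos: [444.9, -14.9, 212.2]
tcp_rot: [3.14, 0.0, 1.763]
contact_force: [0.8, -0.1, -1.2]
opening: 0.082
grasp_force: 42.5
```

Request:
play_rows:
  dp:
    - [-0.8,0,0.1]
    - [-1.5,0,0.3]
    - [-2.06,0,0.55]
    - [-2.06,0,0.55]
    - [-2.06,0,0.55]
  rot:
    - [0,0,0.1]
    - [0,0,0.2]
    - [0,0,0.46]
    - [0,0,0.46]
    - [0,0,0.46]

```text
clock: 19.43
eef_pos: [460.3, -95.1, 189.3]
tcp_rot: [-3.141, -0.0, 1.712]
contact_force: [-0.6, 0.4, -1.0]
opening: 0.076
grasp_force: 42.5
```

Request:
play_rows:
  dp:
    - [0,0,0]
    - [0,0,0]
  rot:
    - [0,0,0]
    - [0,0,0]

```text
clock: 19.6
eef_pos: [460.6, -93.5, 189.8]
tcp_rot: [3.141, -0.0, 1.715]
contact_force: [0.3, -1.4, -0.5]
opening: 0.072
grasp_force: 42.5
```

```bash
sed -i "s/(77,161),(77,152),(90,152)/(100,163),(100,154)/" thread.py; python3 thread.py 17; python3 - <<'E'
from h import *
f=cam('wrist'); save(f,'w8.png',(140,90,360,384),2)
R,p=pose(); hsv=cv2.cvtColor(f['color'],cv2.COLOR_RGB2HSV)
m=((hsv[...,0]<12)&(hsv[...,1]>130)&(hsv[...,2]>140)).astype(np.uint8)
n,l,st,c=cv2.connectedComponentsWithStats(m)
for i in range(1,n):
    if st[i,4]>60: print(st[i],((world(f,[c[i]],p[2]+9)-p)@R).round(1))
E
```

```text
s 164.6 lat 1.34 z 189.82296903348472 yaw 98.27667383512875 F [ 0.26638479 -1.36172572 -0.46851025] op 0.07243851715763681
150 dp [-0.034  0.365 -0.029] rot [ 0.006 -0.     0.013]
122 dp [-0.035  1.065 -0.004] rot [ 0.006 -0.     0.013]
95 dp [-0.036  1.74   0.297] rot [ 0.006 -0.     0.013]
100 dp [-0.036  1.615  0.247] rot [ 0.006 -0.     0.013]
100 dp [-0.036  1.614  0.472] rot [ 0.006 -0.     0.013]
w8.png scale 2
[ 342  158  125  128 7496] [[15.5 75.2 -8.9]]
[ 246  201   16  107 1460] [[ 2.9  0.7 -9. ]]
```

Request:
play_rows:
  dp:
    - [-0.035,0.25,-0.03]
    - [-0.035,0.5,-0.03]
    - [-0.035,0.8,-0.02]
    - [-0.035,1.06,0]
    - [-0.035,1.3,0.1]
  rot:
    - [0,0,0]
    - [0,0,0]
    - [0,0,0]
    - [0,0,0]
    - [0,0,0]

```text
clock: 20.07
eef_pos: [514.4, -87.9, 185.6]
tcp_rot: [3.14, 0.0, 1.715]
contact_force: [-0.1, 0.5, -1.7]
opening: 0.073
grasp_force: 42.5
```

Request:
play_rows:
  dp:
    - [0,0.15,0.08]
    - [0,0.3,0.15]
    - [0,0.34,0.2]
    - [0,0.34,0.26]
    - [0,0.34,0.34]
  rot:
    - [0,0,0]
    - [0,0,0]
    - [0,0,0]
    - [0,0,0]
    - [0,0,0]

```text
clock: 20.48
eef_pos: [525.4, -86.3, 171.3]
tcp_rot: [-3.141, -0.0, 1.714]
contact_force: [-0.7, 0.4, 0.4]
opening: 0.075
grasp_force: 43.0
```

Request:
play_rows:
  dp:
    - [0,0,0]
    - [0,0,0]
  rot:
    - [0,0,0]
    - [0,0,0]

```text
clock: 20.65
eef_pos: [525.3, -86.4, 171.6]
tcp_rot: [-3.141, -0.0, 1.714]
contact_force: [0.1, 0.7, -0.5]
opening: 0.076
grasp_force: 42.6
```

```bash
python3 thread.py 17
```

```text
s 99.5 lat -0.81 z 171.6455201472674 yaw 98.20364792942456 F [ 0.1043683   0.65146489 -0.4769077 ] op 0.07564925446963516
150 dp [ 0.02  -1.263 -0.484] rot [-0.003 -0.001  0.001]
122 dp [ 0.02  -0.563 -0.459] rot [-0.003 -0.001  0.001]
95 dp [ 0.02   0.112 -0.159] rot [-0.003 -0.001  0.001]
100 dp [ 0.02  -0.013 -0.209] rot [-0.003 -0.001  0.001]
100 dp [ 0.02  -0.013  0.016] rot [-0.003 -0.001  0.001]
```

Request:
play_rows:
  dp:
    - [0,0,0]
    - [0,0,0]
    - [0,0,0]
  rot:
    - [0,0,0]
    - [0,0,0]
    - [0,0,0]
  fingers: 0.2

```text
clock: 20.9
eef_pos: [526.5, -86.3, 172.3]
tcp_rot: [3.14, 0.0, 1.714]
contact_force: [2.7, 1.1, 2.1]
opening: 0.202
grasp_force: 1.4
```

Request:
play_rows:
  dp:
    - [0,0,-0.3]
    - [0,0,-0.8]
    - [0,0,-1.5]
    - [0,0,-2.3]
    - [0,0,-3.1]
  rot:
    - [0,0,0]
    - [0,0,0]
    - [0,0,0]
    - [0,0,0]
    - [0,0,0]

```text
clock: 21.32
eef_pos: [524.6, -86.3, 296.5]
tcp_rot: [-3.139, -0.0, 1.714]
contact_force: [0.8, 0.2, -0.7]
opening: 0.198
grasp_force: 0.0
```

Request:
play_rows:
  dp:
    - [-0.9,0,0]
    - [-1.8,0,0]
    - [-2.7,0,0]
    - [-3.4,0,0]
    - [-3.4,0,0]
  rot:
    - [0,0,0.4]
    - [0,0,0.8]
    - [0,0,1.2]
    - [0,0,1.37]
    - [0,0,1.37]
  fingers: 1.0

```text
clock: 21.73
eef_pos: [544.9, -225.3, 295.4]
tcp_rot: [-3.141, 0.002, 1.567]
contact_force: [-0.6, 0.6, -0.1]
opening: 0.889
grasp_force: 0.0
```

```bash
python3 - <<'E'
from h import *
s=telemetry.sense(); print(pose()[1],s['tcp_rot'],s['clock'])
f=cam('wrist'); save(f,'w9.png'); np.save('w9pose.npy',np.r_[f['R'].ravel(),f['t']])
print(proj(f,[[439,-163,60],[577,-334,60],[491,-420,60],[632,-222,60]])*1.5625)
f=cam('scene'); save(f,'s6.png',(210,130,340,240),5)
E
```

```text
[ 544.94832269 -225.26938066  295.40981724] [-3.14098878e+00  1.83349187e-03  1.56689365e+00] 21.7333
w9.png scale 1.5625
[[260.98050451 180.18048941]
 [431.11833717 376.09433584]
 [339.37568496 458.21916953]
 [499.92263358 252.39100611]]
s6.png scale 5
```

View pics/w9.png

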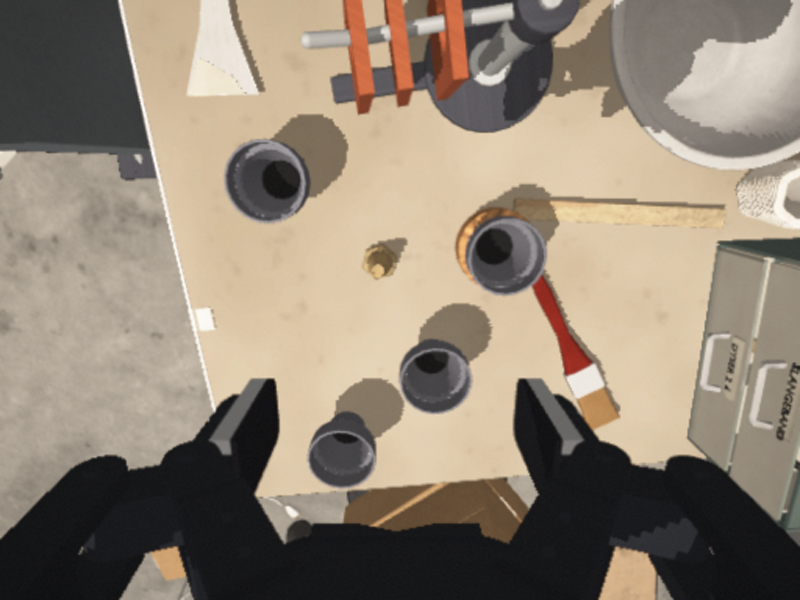

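All three tiles hang on the arm, and the bar is still parallel to the toe. Cup rims are at C (266,180), A (435,376), B (342,451) and base (506,254).

```bash
cat > cups.py <<'E'
from h import *
def rim(f,guess,z=60.,rad=33.):
    "fit rim circle: search world xy so projected rim ellipse lies on strongest gradients"
    g=cv2.GaussianBlur(cv2.cvtColor(f['color'],cv2.COLOR_RGB2GRAY),(3,3),0).astype(float)
    G=np.hypot(cv2.Sobel(g,6,1,0),cv2.Sobel(g,6,0,1)).astype(np.float32)
    a=np.linspace(0,2*np.pi,72); C=np.c_[rad*np.cos(a),rad*np.sin(a),0*a]
    def sc(x,y):
        q=proj(f,C+[x,y,z]).astype(np.float32); return cv2.remap(G,q[:,:1],q[:,1:],cv2.INTER_LINEAR).mean()
    best=tuple(guess)
    for w,st in ((24,3),(3,.5)):
        c=[(sc(best[0]+i,best[1]+j),best[0]+i,best[1]+j) for i in np.arange(-w,w+.1,st) for j in np.arange(-w,w+.1,st)]
        b=max(c); best=b[1:]
    return np.round(best,1),round(b[0],1)
E
python3 - <<'E'
from cups import *
f=cam('wrist'); R,p=pose(); print(p)
W=world(f,np.array([(266,180),(435,376),(342,451),(506,254)])/1.5625,60)[:,:2]; print(W.round(1))
for w in W: print(rim(f,w))
t=cam('top')
for w in W: print('top',rim(t,w))
E
```

```text
[ 544.40987507 -220.62092693  295.26022744]
[[ 442.1 -158.8]
 [ 579.9 -329.3]
 [ 493.6 -407.3]
 [ 636.3 -218.8]]
(array([ 444.1, -163.3]), np.float32(189.1))
(array([ 579.4, -338.3]), np.float32(199.2))
(array([ 492.6, -419.8]), np.float32(205.8))
(array([ 635.8, -223.3]), np.float32(156.6))
top (array([ 457.6, -183.8]), np.float32(124.9))
top (array([ 579.4, -336.3]), np.float32(121.4))
top (array([ 466.6, -389.3]), np.float32(97.8))
top (array([ 648.3, -197.8]), np.float32(109.1))
```

```bash
python3 - <<'E'
from cups import *
print(telemetry.sense()['tcp_rot'])
move([579.3,-338.4,130],[np.pi,0,np.pi/2])
E
```

```text
[-3.14049397e+00 -7.60108912e-04  1.57104546e+00]
dp [-2.961  0.873  4.131] rot [-0.01  -0.007  0.002]
```

Request:
play_rows:
  dp:
    - [-0.7,0.2,0.6]
    - [-1.4,0.4,1.3]
    - [-2.1,0.6,2.0]
    - [-2.7,0.8,2.7]
    - [-2.96,0.87,3.4]
  rot:
    - [0,0,0]
    - [0,0,0]
    - [0,0,0]
    - [0,0,0]
    - [0,0,0]
  fingers: 1.0

```text
clock: 22.35
eef_pos: [580.9, -340.6, 158.7]
tcp_rot: [3.141, 0.001, 1.572]
contact_force: [0.1, 0.6, 0.6]
opening: 0.999
grasp_force: 0.0
```

Request:
play_rows:
  dp:
    - [0,0,0.5]
    - [0,0,0.73]
    - [0,0,0.73]
    - [0,0,0.73]
  rot:
    - [0,0,0]
    - [0,0,0]
    - [0,0,0]
    - [0,0,0]

```text
clock: 22.68
eef_pos: [580.2, -338.2, 131.1]
tcp_rot: [-3.141, -0.0, 1.572]
contact_force: [0.8, 0.1, 0.3]
opening: 0.998
grasp_force: 0.0
```

```bash
python3 - <<'E'
from cups import *
f=cam('wrist'); R,p=pose(); print(p,telemetry.sense()['opening'])
print(proj(f,[[579,-338,60]]))
print(rim(f,(579,-338)))
move([579.3,-338.4,32],[np.pi,0,np.pi/2])
E
```

```text
[ 580.72592344 -338.66299195  132.01565463] 0.9979427866329821
[[250.6003299  205.62382315]]
(array([ 581.5, -336.5]), np.float32(174.5))
dp [ 0.008 -0.039  2.5  ] rot [0.013 0.007 0.011]
```

Request:
play_rows:
  dp:
    - [0.03,0,0.6]
    - [0.03,0,1.2]
    - [0.03,0,1.8]
    - [0.03,0,2.4]
    - [0.03,0,2.5]
  rot:
    - [0,0,0]
    - [0,0,0]
    - [0,0,0]
    - [0,0,0]
    - [0,0,0]

```text
clock: 23.15
eef_pos: [579.0, -336.9, 28.8]
tcp_rot: [-3.139, -0.001, 1.571]
contact_force: [-0.5, 0.2, 0.3]
opening: 1.004
grasp_force: 0.0
```

Request:
play_rows:
  dp:
    - [0,0,0]
    - [0,0,0]
    - [0,0,0]
    - [0,0,0]
  rot:
    - [0,0,0]
    - [0,0,0]
    - [0,0,0]
    - [0,0,0]
  fingers: 0.6
  grip_force: 20

```text
clock: 23.48
eef_pos: [581.1, -338.7, 32.6]
tcp_rot: [3.139, 0.002, 1.571]
contact_force: [0.3, 0.2, -0.9]
opening: 0.777
grasp_force: 22.5
```

```bash
python3 - <<'E'
from cups import *
s=telemetry.sense(); print(pose()[1],s['opening'],s['grasp_force'],s['contact_force'])
E
```

```text
[ 581.06923899 -338.69031795   32.56159941] 0.776858092716775 22.498203050054144 [ 0.26075344  0.20172218 -0.92793852]
```

Request:
play_rows:
  dp:
    - [0,0,-0.3]
    - [0,0,-0.9]
    - [0,0,-1.6]
    - [0,0,-2.1]
    - [0,0,-2.1]
  rot:
    - [0,0,0]
    - [0,0,0]
    - [0,0,0]
    - [0,0,0]
    - [0,0,0]

```text
clock: 23.9
eef_pos: [582.7, -339.8, 121.0]
tcp_rot: [3.134, 0.004, 1.571]
contact_force: [1.3, -0.2, -1.4]
opening: 0.78
grasp_force: 22.8
```

Request:
play_rows:
  dp:
    - [0.7,0.35,0]
    - [1.4,0.7,0]
    - [2.1,1.05,0]
    - [2.87,1.41,0]
    - [2.87,1.41,0]
  rot:
    - [0,0,0]
    - [0,0,0]
    - [0,0,0]
    - [0,0,0]
    - [0,0,0]

```text
clock: 24.32
eef_pos: [638.5, -218.4, 115.1]
tcp_rot: [3.14, -0.002, 1.574]
contact_force: [0.3, -0.3, 0.0]
opening: 0.776
grasp_force: 22.8
```

Request:
play_rows:
  dp:
    - [0,0,0]
    - [0,0,0]
    - [0,0,0]
  rot:
    - [0,0,0]
    - [0,0,0]
    - [0,0,0]

```text
clock: 24.57
eef_pos: [635.8, -224.2, 114.7]
tcp_rot: [-3.141, 0.0, 1.57]
contact_force: [-0.4, 0.4, -0.2]
opening: 0.777
grasp_force: 22.8
```

```bash
python3 - <<'E'
from cups import *
f=cam('wrist'); R,p=pose(); s=telemetry.sense(); print(p,s['tcp_rot'],s['opening'],s['contact_force'])
save(f,'w10.png')
print('held',rim(f,p[:2],p[2]+28)); print('base',rim(f,(637,-223)))
move([637.7,-223.8,54],[np.pi,0,np.pi/2])
E
```

```text
[ 635.78796989 -224.39179519  114.59059757] [-3.14146363e+00  2.12025103e-04  1.56962598e+00] 0.7727596193038111 [-0.55961229 -1.09431024 -1.01594681]
w10.png scale 1.5625
held (array([ 636.3, -224.4]), np.float32(136.8))
base (array([ 639., -223.]), np.float32(82.4))
dp [0.015 0.048 1.515] rot [-0.001  0.002 -0.011]
```

Request:
play_rows:
  dp:
    - [0.02,0.05,0.2]
    - [0.02,0.05,0.5]
    - [0.02,0.05,0.8]
    - [0.02,0.05,1.1]
    - [0.02,0.05,1.3]
  rot:
    - [0,0,0]
    - [0,0,0]
    - [0,0,0]
    - [0,0,0]
    - [0,0,0]

```text
clock: 25.03
eef_pos: [637.1, -222.3, 59.8]
tcp_rot: [-3.139, -0.001, 1.57]
contact_force: [-0.6, -0.2, -0.7]
opening: 0.774
grasp_force: 22.8
```

Request:
play_rows:
  dp:
    - [0,0,0.1]
    - [0,0,0.15]
    - [0,0,0.2]
    - [0,0,0.2]
  rot:
    - [0,0,0]
    - [0,0,0]
    - [0,0,0]
    - [0,0,0]

```text
clock: 25.37
eef_pos: [638.5, -222.7, 54.8]
tcp_rot: [3.141, 0.0, 1.571]
contact_force: [-0.7, -0.2, -1.0]
opening: 0.776
grasp_force: 22.8
```

Request:
play_rows:
  dp:
    - [0,0,0.04]
    - [0,0,0.04]
    - [0,0,0.04]
    - [0,0,0.04]
  rot:
    - [0,0,0]
    - [0,0,0]
    - [0,0,0]
    - [0,0,0]
  fingers: 1.0

```text
clock: 25.7
eef_pos: [638.5, -222.5, 53.1]
tcp_rot: [3.141, 0.0, 1.571]
contact_force: [-0.7, 0.0, -0.1]
opening: 0.999
grasp_force: 0.0
```

Request:
play_rows:
  dp:
    - [0,0,-0.3]
    - [0,0,-0.8]
    - [0,0,-1.6]
    - [0,0,-2.4]
    - [0,0,-2.9]
  rot:
    - [0,0,0]
    - [0,0,0]
    - [0,0,0]
    - [0,0,0]
    - [0,0,0]

```text
clock: 26.12
eef_pos: [639.5, -222.9, 173.3]
tcp_rot: [3.138, 0.001, 1.571]
contact_force: [0.2, -1.0, 1.1]
opening: 1.002
grasp_force: 0.0
```

Request:
play_rows:
  dp:
    - [0,0,0]
    - [0,0,0]
  rot:
    - [0,0,0]
    - [0,0,0]

```text
clock: 26.28
eef_pos: [639.3, -222.8, 171.4]
tcp_rot: [3.138, 0.001, 1.571]
contact_force: [-0.3, -1.0, -0.5]
opening: 1.004
grasp_force: 0.0
```

```bash
python3 - <<'E'
from cups import *
f=cam('wrist'); R,p=pose(); s=telemetry.sense(); print(p,s['opening'],s['contact_force'])
for z in (78,80,82,84,86,88,92): print(z,rim(f,(638,-223),z))
print('B',rim(f,(492,-420)),proj(f,[[492,-420,60]]))
move([493.2,-419.5,170],[np.pi,0,np.pi/2])
E
```

```text
[ 638.27461943 -222.47380757  169.56674176] 1.0030502979627944 [-0.5775794   0.56739336 -0.12772537]
78 (array([ 639.5, -225. ]), np.float32(166.7))
80 (array([ 640.5, -224. ]), np.float32(152.5))
82 (array([ 640., -221.]), np.float32(145.5))
84 (array([ 640. , -220.5]), np.float32(147.2))
86 (array([ 640. , -219.5]), np.float32(146.1))
88 (array([ 640.5, -219. ]), np.float32(142.5))
92 (array([ 641.5, -217.5]), np.float32(133.3))
B (array([ 494., -421.]), np.float32(54.0)) [[119.36586356 362.25029006]]
dp [-4.926 -3.626 -0.013] rot [ 0.008  0.002 -0.001]
```

Request:
play_rows:
  dp:
    - [-0.78,-0.57,0]
    - [-1.56,-1.15,0]
    - [-2.34,-1.72,0]
    - [-3.12,-2.3,0]
    - [-3.9,-2.87,0]
  rot:
    - [0,0,0]
    - [0,0,0]
    - [0,0,0]
    - [0,0,0]
    - [0,0,0]

```text
clock: 26.75
eef_pos: [521.4, -378.9, 167.3]
tcp_rot: [-3.139, -0.002, 1.571]
contact_force: [0.6, -0.2, 1.1]
opening: 1.0
grasp_force: 0.0
```

Request:
play_rows:
  dp:
    - [-0.6,-0.45,0.3]
    - [-1.03,-0.76,0.7]
    - [-1.03,-0.76,0.95]
    - [-1.03,-0.76,0.95]
    - [-1.03,-0.76,0.95]
  rot:
    - [0,0,0]
    - [0,0,0]
    - [0,0,0]
    - [0,0,0]
    - [0,0,0]

```text
clock: 27.17
eef_pos: [492.5, -418.6, 129.4]
tcp_rot: [-3.139, -0.002, 1.57]
contact_force: [0.9, 0.1, -0.0]
opening: 1.0
grasp_force: 0.0
```

```bash
python3 - <<'E'
from cups import *
f=cam('wrist'); R,p=pose(); print(p,telemetry.sense()['tcp_rot'])
q=rim(f,(493,-420)); print(q,proj(f,[[*q[0],60]]))
move([*q[0],32],[np.pi,0,np.pi/2])
E
```

```text
[ 493.38439256 -418.75174255  130.39254909] [-3.14076539e+00 -1.12201810e-03  1.57122398e+00]
(array([ 492.5, -419. ]), np.float32(176.1)) [[252.30250979 207.24625149]]
dp [-0.009 -0.02   2.46 ] rot [-0.008 -0.011  0.004]
```

Request:
play_rows:
  dp:
    - [0,-0.01,0.6]
    - [0,-0.01,1.2]
    - [0,-0.01,1.8]
    - [0,-0.01,2.4]
    - [0,-0.01,2.46]
  rot:
    - [0,0,0]
    - [0,0,0]
    - [0,0,0]
    - [0,0,0]
    - [0,0,0]

```text
clock: 27.63
eef_pos: [491.9, -417.0, 29.2]
tcp_rot: [-3.138, -0.003, 1.572]
contact_force: [-0.8, 0.8, -0.0]
opening: 1.0
grasp_force: 0.0
```

Request:
play_rows:
  dp:
    - [0,0,0]
    - [0,0,0]
    - [0,0,0]
    - [0,0,0]
  rot:
    - [0,0,0]
    - [0,0,0]
    - [0,0,0]
    - [0,0,0]
  fingers: 0.6

```text
clock: 27.97
eef_pos: [493.7, -420.2, 34.2]
tcp_rot: [3.14, 0.002, 1.571]
contact_force: [-0.3, -0.3, -1.5]
opening: 0.777
grasp_force: 22.6
```

Request:
play_rows:
  dp:
    - [0,0,-0.3]
    - [0,0,-0.9]
    - [0,0,-1.7]
    - [0,0,-2.5]
    - [0,0,-2.7]
  rot:
    - [0,0,0]
    - [0,0,0]
    - [0,0,0]
    - [0,0,0]
    - [0,0,0]

```text
clock: 28.38
eef_pos: [495.0, -421.7, 147.4]
tcp_rot: [3.135, 0.005, 1.571]
contact_force: [0.9, -2.1, -0.2]
opening: 0.775
grasp_force: 23.0
```

```bash
python3 - <<'E'
from cups import *
R,p=pose(); s=telemetry.sense(); print(p,s['opening'],s['contact_force'])
move([638.3,-222.8,137],[np.pi,0,np.pi/2])
E
```

```text
[ 494.97425291 -421.71989725  147.36661668] 0.7746328337936562 [ 0.94556989 -2.07494951 -0.22478342]
dp [4.975 3.58  0.255] rot [ 0.061  0.052 -0.002]
```

Request:
play_rows:
  dp:
    - [0.78,0.57,0]
    - [1.56,1.15,0]
    - [2.34,1.72,0]
    - [3.12,2.3,0]
    - [3.9,2.87,0]
  rot:
    - [0,0,0]
    - [0,0,0]
    - [0,0,0]
    - [0,0,0]
    - [0,0,0]

```text
clock: 28.8
eef_pos: [608.4, -262.3, 141.7]
tcp_rot: [3.14, 0.0, 1.57]
contact_force: [1.9, -0.8, -1.8]
opening: 0.778
grasp_force: 23.0
```

Request:
play_rows:
  dp:
    - [0.5,0.35,0]
    - [0.9,0.65,0]
    - [1.03,0.75,0]
    - [1.03,0.75,0]
    - [1.03,0.75,0]
  rot:
    - [0,0,0]
    - [0,0,0]
    - [0,0,0]
    - [0,0,0]
    - [0,0,0]

```text
clock: 29.22
eef_pos: [637.2, -222.9, 140.8]
tcp_rot: [-3.141, 0.0, 1.571]
contact_force: [-0.3, -1.3, -1.0]
opening: 0.777
grasp_force: 23.0
```

Request:
play_rows:
  dp:
    - [0,0,0]
    - [0,0,0]
    - [0,0,0]
  rot:
    - [0,0,0]
    - [0,0,0]
    - [0,0,0]

```text
clock: 29.47
eef_pos: [636.9, -223.6, 140.6]
tcp_rot: [-3.141, 0.0, 1.569]
contact_force: [-0.3, 0.3, -0.8]
opening: 0.776
grasp_force: 23.0
```

```bash
python3 - <<'E'
from cups import *
f=cam('wrist'); R,p=pose(); s=telemetry.sense(); print(p,s['tcp_rot'],s['opening'])
print('held',rim(f,p[:2],p[2]+28)); print('base',rim(f,(638.5,-223),82))
move([638.3,-222.8,76],[np.pi,0,np.pi/2])
E
```

```text
[ 636.98544318 -223.45995048  140.56991774] [-3.14152942e+00  4.23933038e-05  1.56943338e+00] 0.7779883330491539
held (array([ 639. , -221.5]), np.float32(127.4))
base (array([ 640.5, -227.5]), np.float32(91.8))
dp [0.017 0.033 1.614] rot [-0.001  0.    -0.013]
```

Request:
play_rows:
  dp:
    - [0,0.033,0.3]
    - [0,0.033,0.7]
    - [0,0.033,1.0]
    - [0,0.033,1.3]
    - [0,0.033,1.4]
  rot:
    - [0,0,0]
    - [0,0,0]
    - [0,0,0]
    - [0,0,0]
    - [0,0,0]

```text
clock: 29.93
eef_pos: [637.4, -222.1, 81.6]
tcp_rot: [-3.138, -0.001, 1.571]
contact_force: [0.0, 0.1, -0.4]
opening: 0.779
grasp_force: 23.0
```

Request:
play_rows:
  dp:
    - [0,0,0.08]
    - [0,0,0.14]
    - [0,0,0.2]
    - [0,0,0.22]
    - [0,0,0.22]
  rot:
    - [0,0,0]
    - [0,0,0]
    - [0,0,0]
    - [0,0,0]
    - [0,0,0]

```text
clock: 30.35
eef_pos: [639.7, -222.8, 77.6]
tcp_rot: [3.14, 0.001, 1.571]
contact_force: [-2.7, 0.7, 7.4]
opening: 0.78
grasp_force: 23.7
```

Request:
play_rows:
  dp:
    - [0,0,0]
    - [0,0,0]
    - [0,0,0]
  rot:
    - [0,0,0]
    - [0,0,0]
    - [0,0,0]

```text
clock: 30.6
eef_pos: [639.7, -222.8, 77.6]
tcp_rot: [3.14, 0.001, 1.571]
contact_force: [-2.3, 1.2, 8.5]
opening: 0.78
grasp_force: 23.7
```

Request:
play_rows:
  dp:
    - [0,0.03,0]
    - [0,0.03,0]
    - [0,0.03,0]
    - [0,0.03,0]
  rot:
    - [0,0,0]
    - [0,0,0]
    - [0,0,0]
    - [0,0,0]
  fingers: 1.0

```text
clock: 30.93
eef_pos: [640.2, -222.5, 75.8]
tcp_rot: [3.141, 0.0, 1.571]
contact_force: [-0.5, -0.1, 0.4]
opening: 1.0
grasp_force: 0.0
```

Request:
play_rows:
  dp:
    - [0,0,-0.3]
    - [0,0,-0.8]
    - [0,0,-1.6]
    - [0,0,-2.4]
    - [0,0,-2.9]
  rot:
    - [0,0,0]
    - [0,0,0]
    - [0,0,0]
    - [0,0,0]
    - [0,0,0]

```text
clock: 31.35
eef_pos: [641.1, -222.9, 195.9]
tcp_rot: [3.138, 0.001, 1.571]
contact_force: [0.2, -0.2, 0.1]
opening: 0.999
grasp_force: 0.0
```

Request:
play_rows:
  dp:
    - [0,0,0]
    - [0,0,0]
    - [0,0,0]
  rot:
    - [0,0,0]
    - [0,0,0]
    - [0,0,0]

```text
clock: 31.6
eef_pos: [639.6, -222.3, 191.4]
tcp_rot: [-3.141, -0.0, 1.571]
contact_force: [-0.1, -0.1, -1.0]
opening: 0.999
grasp_force: 0.0
```

```bash
python3 - <<'E'
from cups import *
f=cam('wrist'); R,p=pose(); s=telemetry.sense(); print(p,s['opening'],s['contact_force'])
for z in (98,101,104,107,110,114): print(z,rim(f,(639.5,-223),z))
save(f,'w11.png')
print('C',rim(f,(442,-163)),proj(f,[[442,-163,60]]))
move([442,-163.5,190],[np.pi,0,np.pi/2])
E
```

```text
[ 639.23515116 -222.24444636  190.67944718] 0.9979243684341589 [ 0.36281557 -0.44821252  0.13561849]
98 (array([ 641. , -226.5]), np.float32(181.4))
101 (array([ 640.5, -226. ]), np.float32(164.4))
104 (array([ 640.5, -223. ]), np.float32(147.3))
107 (array([ 641.5, -221.5]), np.float32(140.6))
110 (array([ 642. , -220.5]), np.float32(133.8))
114 (array([ 642. , -218.5]), np.float32(125.9))
w11.png scale 1.5625
C (array([ 442., -163.]), np.float32(145.8)) [[ 38.20196564 123.60700348]]
dp [ 1.468 -4.931  0.027] rot [-0.017 -0.006 -0.001]
```

Request:
play_rows:
  dp:
    - [0.28,-0.95,0]
    - [0.56,-1.9,0]
    - [0.84,-2.85,0]
    - [1.12,-3.8,0]
    - [1.4,-4.7,0]
  rot:
    - [0,0,-1]
    - [0,0,-2]
    - [0,0,-3]
    - [0,0,-4]
    - [0,0,-5]

```text
clock: 32.07
eef_pos: [448.9, -165.5, 190.0]
tcp_rot: [-3.139, -0.003, 2.1]
contact_force: [0.2, 0.9, 0.5]
opening: 0.999
grasp_force: 0.0
```

Request:
play_rows:
  dp:
    - [0,0,0]
    - [0,0,0.5]
    - [0,0,1.0]
    - [0,0,1.0]
    - [0,0,1.0]
  rot:
    - [0,0,-1]
    - [0,0,-1.67]
    - [0,0,-1.67]
    - [0,0,-1.67]
    - [0,0,-1.67]

```text
clock: 32.48
eef_pos: [450.7, -166.0, 150.4]
tcp_rot: [-3.14, -0.004, 2.269]
contact_force: [-0.7, -0.2, -0.3]
opening: 1.002
grasp_force: 0.0
```

```bash
python3 - <<'E'
from cups import *
f=cam('wrist'); R,p=pose(); print(p,telemetry.sense()['tcp_rot'])
q=rim(f,(442,-163)); print(q,proj(f,[[*q[0],60]]))
move([*q[0],130],[np.pi,0,np.deg2rad(130)])
E
```

```text
[ 451.5859125  -166.30827615  151.32302729] [-3.14058549e+00 -1.81989913e-03  2.26867356e+00]
(array([ 440.5, -161.5]), np.float32(166.0)) [[246.84659029 186.28668488]]
dp [ 0.269 -0.135  0.534] rot [-0.01  -0.017 -0.002]
```

Request:
play_rows:
  dp:
    - [0.27,-0.13,0.3]
    - [0.27,-0.13,0.53]
    - [0.27,-0.13,0.53]
    - [0.27,-0.13,0.53]
  rot:
    - [0,0,0]
    - [0,0,0]
    - [0,0,0]
    - [0,0,0]

```text
clock: 32.87
eef_pos: [441.5, -161.7, 130.6]
tcp_rot: [-3.141, -0.0, 2.269]
contact_force: [0.3, 0.5, -0.7]
opening: 0.997
grasp_force: 0.0
```

```bash
python3 - <<'E'
from cups import *
f=cam('wrist'); R,p=pose(); print(p)
q=rim(f,(441,-162)); print(q)
move([*q[0],32],[np.pi,0,np.deg2rad(130)])
E
```

```text
[ 441.77801192 -161.82795254  130.90361159]
(array([ 439.5, -161.5]), np.float32(158.6))
dp [ 0.044 -0.039  2.473] rot [0.002 0.004 0.002]
```

Request:
play_rows:
  dp:
    - [0.03,-0.03,0.6]
    - [0.03,-0.03,1.2]
    - [0.03,-0.03,1.8]
    - [0.03,-0.03,2.4]
    - [0.03,-0.03,2.48]
  rot:
    - [0,0,0]
    - [0,0,0]
    - [0,0,0]
    - [0,0,0]
    - [0,0,0]

```text
clock: 33.33
eef_pos: [438.3, -161.0, 28.9]
tcp_rot: [-3.14, -0.003, 2.269]
contact_force: [-1.5, 0.6, -0.4]
opening: 0.999
grasp_force: 0.0
```

Request:
play_rows:
  dp:
    - [0,0,0]
    - [0,0,0]
    - [0,0,0]
    - [0,0,0]
  rot:
    - [0,0,0]
    - [0,0,0]
    - [0,0,0]
    - [0,0,0]
  fingers: 0.6

```text
clock: 33.67
eef_pos: [440.4, -161.8, 32.6]
tcp_rot: [3.14, 0.002, 2.269]
contact_force: [0.7, -0.2, -0.6]
opening: 0.758
grasp_force: 22.4
```

Request:
play_rows:
  dp:
    - [0,0,-0.3]
    - [0,0,-0.9]
    - [0,0,-1.7]
    - [0,0,-2.5]
    - [0,0,-3.3]
  rot:
    - [0,0,0]
    - [0,0,0]
    - [0,0,0]
    - [0,0,0]
    - [0,0,0]

```text
clock: 34.08
eef_pos: [439.2, -161.3, 165.6]
tcp_rot: [3.141, 0.001, 2.269]
contact_force: [0.6, -0.2, -1.0]
opening: 0.756
grasp_force: 22.9
```

Request:
play_rows:
  dp:
    - [0,0,0]
    - [0,0,0]
    - [0,0,0]
    - [0,0,0]
  rot:
    - [0,0,1]
    - [0,0,2]
    - [0,0,3]
    - [0,0,4]

```text
clock: 34.42
eef_pos: [439.7, -161.5, 164.6]
tcp_rot: [3.14, 0.001, 1.845]
contact_force: [-0.3, 0.1, -0.4]
opening: 0.755
grasp_force: 22.9
```

```bash
python3 - <<'E'
from cups import *
R,p=pose(); s=telemetry.sense(); print(p,s['tcp_rot'],s['opening'],s['contact_force'])
move([640,-223,165],[np.pi,0,np.deg2rad(90)])
E
```

```text
[ 439.70841711 -161.49403944  164.64485966] [3.13979971e+00 1.27306247e-03 1.84519834e+00] 0.755285965762848 [-0.26747549  0.14546487 -0.43964568]
dp [-2.837e+00  4.403e+00  3.000e-03] rot [0.019 0.01  2.62 ]
```

Request:
play_rows:
  dp:
    - [-0.44,0.68,0]
    - [-0.88,1.36,0]
    - [-1.32,2.04,0]
    - [-1.76,2.72,0]
    - [-2.2,3.4,0]
  rot:
    - [0,0,0]
    - [0,0,0]
    - [0,0,0]
    - [0,0,0]
    - [0,0,0]

```text
clock: 34.83
eef_pos: [596.0, -208.9, 164.5]
tcp_rot: [3.14, 0.001, 1.85]
contact_force: [0.3, 0.6, -0.9]
opening: 0.753
grasp_force: 22.9
```

Request:
play_rows:
  dp:
    - [-0.35,0.55,0]
    - [-0.64,1.0,0]
    - [-0.64,1.0,0]
    - [-0.64,1.0,0]
    - [-0.64,1.0,0]
  rot:
    - [0,0,0.9]
    - [0,0,1.8]
    - [0,0,2.62]
    - [0,0,2.62]
    - [0,0,2.62]

```text
clock: 35.25
eef_pos: [639.6, -221.9, 163.7]
tcp_rot: [-3.141, -0.0, 1.579]
contact_force: [0.4, 0.1, 0.1]
opening: 0.757
grasp_force: 23.0
```

Request:
play_rows:
  dp:
    - [0,0,0]
    - [0,0,0]
    - [0,0,0]
  rot:
    - [0,0,0]
    - [0,0,0]
    - [0,0,0]

```text
clock: 35.5
eef_pos: [639.5, -221.9, 163.7]
tcp_rot: [3.141, 0.0, 1.577]
contact_force: [-0.2, 0.3, -0.2]
opening: 0.758
grasp_force: 23.0
```

```bash
python3 - <<'E'
from cups import *
f=cam('wrist'); R,p=pose(); s=telemetry.sense(); print(p,s['tcp_rot'],s['opening'])
print('held',rim(f,p[:2],p[2]+28)); print('base',rim(f,(640,-223),104))
move([640,-223,98],[np.pi,0,np.pi/2])
E
```

```text
[ 639.58235317 -221.95846597  163.65590373] [3.14139868e+00 3.26982716e-05 1.57686931e+00] 0.7494277098091539
held (array([ 640.1, -222. ]), np.float32(134.6))
base (array([ 640.5, -225.5]), np.float32(93.1))
dp [-0.026  0.01   1.641] rot [0.002 0.    0.058]
```

Request:
play_rows:
  dp:
    - [-0.02,0.01,0.3]
    - [-0.02,0.01,0.7]
    - [-0.02,0.01,1.0]
    - [-0.02,0.01,1.3]
    - [-0.02,0.01,1.42]
  rot:
    - [0,0,0]
    - [0,0,0]
    - [0,0,0]
    - [0,0,0]
    - [0,0,0]

```text
clock: 35.97
eef_pos: [639.1, -222.4, 103.8]
tcp_rot: [-3.139, -0.001, 1.576]
contact_force: [0.2, -0.1, -1.2]
opening: 0.753
grasp_force: 23.0
```

Request:
play_rows:
  dp:
    - [0,0,0.08]
    - [0,0,0.14]
    - [0,0,0.2]
    - [0,0,0.23]
    - [0,0,0.23]
  rot:
    - [0,0,0]
    - [0,0,0]
    - [0,0,0]
    - [0,0,0]
    - [0,0,0]

```text
clock: 36.38
eef_pos: [641.2, -223.0, 98.3]
tcp_rot: [3.14, 0.001, 1.576]
contact_force: [-0.3, 0.1, 2.0]
opening: 0.76
grasp_force: 23.2
```

Request:
play_rows:
  dp:
    - [0,0,0]
    - [0,0,0]
    - [0,0,0]
  rot:
    - [0,0,0]
    - [0,0,0]
    - [0,0,0]

```text
clock: 36.63
eef_pos: [641.1, -223.0, 98.2]
tcp_rot: [3.14, 0.001, 1.576]
contact_force: [1.0, 0.2, 6.3]
opening: 0.754
grasp_force: 23.5
```

Request:
play_rows:
  dp:
    - [0,0,0]
    - [0,0,0]
    - [0,0,0]
    - [0,0,0]
  rot:
    - [0,0,0]
    - [0,0,0]
    - [0,0,0]
    - [0,0,0]
  fingers: 1.0

```text
clock: 36.97
eef_pos: [640.0, -222.8, 96.9]
tcp_rot: [-3.141, -0.0, 1.576]
contact_force: [-0.5, -0.0, -0.1]
opening: 0.999
grasp_force: 0.0
```

Request:
play_rows:
  dp:
    - [0,0,-0.3]
    - [0,0,-0.9]
    - [0,0,-1.7]
    - [0,0,-2.5]
    - [0,0,-3.3]
  rot:
    - [0,0,0]
    - [0,0,0]
    - [0,0,0]
    - [0,0,0]
    - [0,0,0]

```text
clock: 37.38
eef_pos: [640.0, -222.8, 231.4]
tcp_rot: [-3.141, -0.0, 1.576]
contact_force: [0.2, -0.1, -0.2]
opening: 1.002
grasp_force: 0.0
```

Request:
play_rows:
  dp:
    - [-0.7,-0.7,0]
    - [-1.4,-1.4,0]
    - [-2.1,-2.1,0]
    - [-2.8,-2.8,0]
    - [-3.3,-3.3,0]
  rot:
    - [0,0,0]
    - [0,0,0]
    - [0,0,0]
    - [0,0,0]
    - [0,0,0]

```text
clock: 37.8
eef_pos: [506.7, -357.3, 230.4]
tcp_rot: [-3.141, 0.001, 1.575]
contact_force: [0.9, -1.6, -0.3]
opening: 1.0
grasp_force: 0.0
```

Request:
play_rows:
  dp:
    - [0,0,0]
    - [0,0,0]
    - [0,0,0]
  rot:
    - [0,0,0]
    - [0,0,0]
    - [0,0,0]

```text
clock: 38.05
eef_pos: [509.4, -355.4, 230.0]
tcp_rot: [3.141, 0.0, 1.575]
contact_force: [-1.1, 0.0, 0.3]
opening: 0.997
grasp_force: 0.0
```

```bash
python3 - <<'E'
from cups import *
s=telemetry.sense(); print(pose()[1],s['contact_force'])
a=cam('scene'); b=cam('top')
ia=cv2.resize(a['color'][130:240,215:335,::-1],(480,440),interpolation=cv2.INTER_CUBIC)
ib=cv2.resize(b['color'][140:250,230:310,::-1],(320,440),interpolation=cv2.INTER_CUBIC)
cv2.imwrite('pics/final.png',np.hstack([ia,ib]))
# predicted rims of the stack in scene picture (crop px)
for z in (60,82,104,126): print(z,((proj(a,[[640,-223,z]])-[215,130])*4).round())
E
```

```text
[ 509.3771159  -355.3845204   229.95376038] [-1.11920689  0.02499632  0.28458882]
60 [[280. 238.]]
82 [[281. 221.]]
104 [[281. 203.]]
126 [[281. 185.]]
```

View pics/final.png

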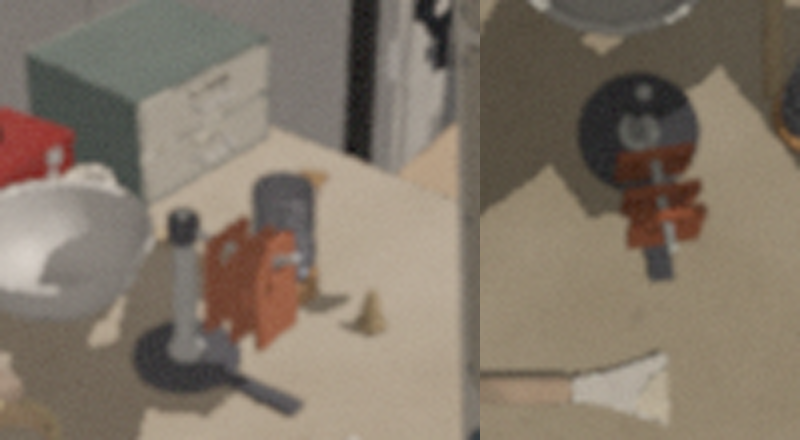

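The final view shows all three tiles on the arm over the toe. The cup stack is straight, with its top rim near (284,184); a fully home stack should put it at (281,185). I'm handing in the job.

```bash
python3 -c "
from rig import r
print(r.sign_off())"
```

```text
the job is handed in; nothing more can be done
None
```

I handed the job in at about 38 s. The hook faces the front with all three tiles hung on it, the three loose cups are nested in the base cup, and the nozzle and tape roll were not touched; sign-off returned no verdict.

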